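Turn a tablet tube over, date-code its base and stand it in the carton

TASK

One of the two tablet tubes is standing on its cap and its base still needs the date code. Turn it over by laying it in the V-shaped rest, letting go of it there and taking it again, then hold it cap up and press its base down on the middle of the coder's sprung round plate until the plate is fully down, keeping it down for about a second. Then stand the tube cap up in the open carton and let go, leaving the other tube, the jar and the closed pack where they are.

Things in the scene. Friction and masses are not known exactly. Their poses are not given: they have to be found in the camera images.
- tube: Rigid white tablet tube with paper label, 150 mm long, about 120 g. Body 34 mm in diameter from the flat base (0) to 128 mm; fixed cap 40 mm in diameter from 128 to 150 mm, flat-topped. Origin: centre of the base (end without cap); z axis along the tube from base to cap. At the start it stands on the bench on its cap: origin 150 mm up, z axis pointing down.
- tube_mid (a point): Point on the tube's axis midway along it, 75 mm from either end; axes as the tube's.
- tube_cap (a point): Centre of the flat outer face of the tube's cap, 150 mm from the base; axes as the tube's.
- coded_tube: A tube of the very same look and size, already coded, standing on its base (cap up) on the bench; origin at the centre of its base, z axis up. Not to be moved. Either tube may be in either place; only the way up tells them apart.
- rest: Fixed grey rest: foot plate 70 x 130 x 8 mm with two V blocks open upward (faces slope 40 degrees) in which the tube lies level along the rest's y axis, cap at either end. Blocks 10 mm thick, centred at y = +-42 mm, 45 mm wide, 63 mm high: 74 mm clear gap between them, down to the foot, for the fingers. Origin: centre of the foot's underside, z up.
- rest_axis (a point): Point 70 mm above the bench over the middle of the rest: where the middle of the tube's axis is when the tube lies in the rest (34 mm body in both Vs). Axes as the rest's: y along the V.
- coder: Fixed base coder: a grey housing 150 x 130 x 45 mm with a black panel with a small display along its +x side (highest point 51 mm) and a sprung round plate over its other part. Origin: centre of the underside, z up. The plate's centre is 20 mm towards -x of the housing's centre.
- plate_top (a point): Centre of the top face of the coder's sprung plate (bare metal, 68 mm in diameter, 6 mm thick); it moves with the plate. 67 mm above the bench when up, 57 mm when fully down.
- plate (a joint): How far the sprung plate is pressed down, in m: 0 up, 0.010 fully down against its stop. The spring needs about 3 N to start and about 10.5 N fully down, and lifts the plate again on its own.
- carton: Fixed open-topped olive card carton, 130 x 130 mm outside, walls 4 mm thick and 45 mm high, floor 5 mm thick, empty, with two flaps folded outwards at its +x and -x sides. Origin: centre of its underside, z up.
- carton_floor (a point): Centre of the carton's inner floor, 5 mm above the bench; the inside is 122 x 122 mm.
- jar: Bystander: closed jar 60 mm in diameter, 65 mm high, standing on the bench; origin at the centre of its underside.
- pack: Bystander: closed olive pack 110 x 160 x 40 mm lying on the bench; origin at the centre of its underside.

How it is judged:
On the way, in this order (a step that is already met when the one before it is completed fails the run):
1. the tube lies in the V rest, let go and at rest (horizontal distance between tube_mid and rest_axis below 0.02 m and angle between the z axis of tube and the y axis of rest, either way round below 0.15 rad and z of tube_mid in the frame of rest_axis between -0.01 and 0.01 m and contact force between tube and the fingers below 0.1 N and linear speed of tube below 0.02 m/s), for 0.2 s.
2. the tube, cap up and upright, presses the coder's plate fully down with its base for half a second (value of joint plate above 0.009 m and contact force between tube and plate above 5 N and angle between tube's own z axis and vertical below 0.15 rad and horizontal distance between tube and plate_top below 0.017 m and z of tube_cap in the frame of plate_top above 0.14 m), for 0.5 s.
At the end, for the whole second after the job is handed in: The tube stands on its base on the carton's floor, cap up within 0.15 rad, its base centre within 50 mm of the carton's centre along each carton axis, released and at rest; the plate is up again (under 2 mm); the other tube, jar and pack are within 30 mm of where they were, the tube standing (x of tube in the frame of carton_floor between -0.05 and 0.05 m and y of tube in the frame of carton_floor between -0.05 and 0.05 m and z of tube in the frame of carton_floor between -0.004 and 0.006 m and angle between tube's own z axis and vertical below 0.15 rad and z of tube_cap in the frame of carton above 0.145 m and contact force between tube and the fingers below 0.1 N and linear speed of tube below 0.02 m/s and value of joint plate below 0.002 m and distance of each of coded_tube, jar, pack from where it was at the start of the episode below 0.03 m and angle between coded_tube's own z axis and vertical below 0.2 rad); the robot touches nothing.
It fails at once if the other tube, the jar or the pack is moved by over 30 mm or knocked over (not (distance of each of coded_tube, jar, pack from where it was at the start of the episode below 0.03 m and angle between coded_tube's own z axis and vertical below 0.2 rad)).
It also fails if it takes over 72 s, if anything falls off the work surface, if the arm or the gripper's body presses on something with over 40 N, if the wrist force passes 120 N, or if a joint passes its speed limit or range.

ROBOT

A 7-joint arm with a two-finger parallel gripper is mounted at the origin on the work surface. World frame = base frame: x ahead of the robot, y to its left, z up, the work surface at z = 0. Lengths are in m, angles in rad, forces in N, time in s.
With the tool pointing down it reaches from about 0.4 to 0.85 m from the base axis. Payload 10.4 kg.
Tool frame: the origin (TCP) lies midway between the tips of the shut fingers; the grasp point (between the pads) lies env.grip_point_offset behind it (env.grip_point_offset is the distance from the TCP to the grasp point, in m); z points along the fingers, y is the line along which they close (so a half turn about z gives the same grasp; the last joint's range is limited). The gripper opens to 87 mm and grips with 3 to 60 N. Pads are 19 mm wide; open, the fingers measure 117 mm over their backs; the gripper's body (75 mm by 190 mm) begins 51 mm behind the grasp point.
Start: joints at [-1.314, 0.332, -0.065, 1.46, 0.022, 1.35, -0.088], TCP at [0.173, 0.601, 0.223] pointing down, gripper open.
Joint ranges: [-2.6, 2.6], [-0.5, 2.12], [-1.47, 1.34], [0.16, 2.42], [-1.27, 4.41], [0.06, 2.06], [-2.6, 2.6]. Speed limits (rad/s): [2.22, 2.22, 2.79, 2.79, 3.14, 3.14, 3.14].

INTERFACE

Orientations are given as a rotation vector (axis times angle).
In Python, from workcell import env gives the robot as it stands.
- The arm moves only by the shell command python3 inch.py [FORCE], which reads ROWS from standard input. ROWS is a JSON list of rows, 1 to 5 of them, each an object with the fields jaw (the finger opening in m), dx, dy, dz (the shift in m), wx, wy, wz (a rotation vector in rad); a field left out counts as zero (the opening has to be given); each row shifts and turns the commanded pose from where the row before left it, along the tool's axes as they then stand; what a row does not reach is not made up. A row lasts 1/12 s, in which the tool goes at most 0.0417 m and 0.125 rad, less where a joint would pass 70% of its speed; a pose out of reach is approached as far as the arm can. The fingers move at their own pace and stop on an object; FORCE is the grip in N (left out, the last holds). Time passes only in rows, so rows that do not move let the fingers close. It prints the time, the measured TCP pose, the force, the opening and the grip force at its end. Input that does not fit is refused with a message, and nothing moves.
- env.get_state(): the state, without advancing time (a new reading comes with each control period).
- env.capture(name): name is "scene" or "side" or "wrist"; returns the picture (480x640x3 uint8, red, green, blue); there is no depth.
- env.camera_info(name): a dict with "fov_y" (degrees; the focal length in pixels is half the picture's height over the tangent of half this angle, whatever the lens; pixels are square), "cx", "cy" (the principal point, pixels), "k1" (the pictures are not rectified: a ray, as slopes to the right and down, at radius r is drawn at 1 + k1 r^2 times it, then the intrinsics apply), "rvec" (rotation vector, rad) and "tvec" (3), from world to camera coordinates, as OpenCV has them. Camera axes: x right, y down, z forward; pixel columns grow to the right and rows downward; lengths in m; the calibration is good to about 2 mm. A picture is of the moment at which its call begins: read the wrist's pose just before it. camera_info takes no time and is no camera call; for the wrist camera it gives the pose at the moment of the call.
- env.job_done(): hands the job in; it is judged then, once.
The state is a dict: "time_s": time; "joint_positions": joint angles; "qvel": joint speeds; "tau": joint torques, N m; "eef_pos": TCP position; "ee_rot": TCP orientation; "contact_force": force on the tool from outside, world axes, zero at the start; "wrist_torque": the same for the moment, N m; "grip_width": finger opening in m; "finger_force": force on a finger pad.
Only numpy, scipy, OpenCV 4.12 (cv2) and the standard library are available. Lean on these libraries where they do the work, as an engineer would, in place of code of your own. Each camera call takes 0.05 s, during which the arm holds its last target. There are 200 camera calls.

## Working session

There is one attempt and no reset: what is moved stays moved. The work goes in short steps, Python scripts to look and compute and a shell command to move; the robot and the scene stay as the last step left them, time stands still between calls to the robot, and variables do not carry over. Pictures are saved under pics/ and viewed, at most 10 in all, crops included, and the job is handed in when it is done.

```bash
ls; mkdir -p pics
python3 - <<'E'
from workcell import env
import cv2,json
print(env.get_state()); print(env.grip_point_offset)
for n in("scene","side","wrist"):
    print(n,env.camera_info(n)); cv2.imwrite(f"pics/{n}0.png",env.capture(n)[:,:,::-1])
E
```

```text
inch.py
pics
workcell.py
{'time_s': 0.0, 'joint_positions': array([-1.31357725,  0.33287267, -0.06471468,  1.46093856,  0.02158434,
        1.34987191, -0.08848768]), 'qvel': array([-3.28586994e-04,  1.73103782e-05,  6.33416871e-04,  1.05615091e-03,
        6.04958600e-04,  1.54214151e-03, -4.08559729e-04]), 'tau': array([-9.98523246e-04, -6.23243594e+01,  2.41764716e-02, -3.89896381e+01,
       -6.14153501e-02,  3.95145477e-02,  1.20082195e-04]), 'eef_pos': array([0.17250045, 0.60032994, 0.22175478]), 'ee_rot': array([-4.38017036e-01, -3.11075387e+00,  2.17931795e-03]), 'contact_force': array([ 0.31277985,  0.01725698, -1.02193896]), 'wrist_torque': array([-0.02507425,  0.00708752, -0.04569585]), 'finger_force': 0.0, 'grip_width': 0.08719733162900684}
0.0187
scene {'fov_y': 44.6374889171899, 'cx': 319.20397196387285, 'cy': 250.38901645791648, 'k1': 0.05422731733460208, 'rvec': array([ 1.60978513,  2.0150836 , -0.74585284]), 'tvec': array([ 0.11785267, -0.25824834,  1.83461777])}
side {'fov_y': 50.73199331862798, 'cx': 318.7024119463073, 'cy': 239.37417888941815, 'k1': 0.015887868551057307, 'rvec': array([ 2.38187016, -0.30315608,  0.10133803]), 'tvec': array([-0.45387566,  0.14934635,  1.28705498])}
wrist {'fov_y': 66.36190677999905, 'cx': 319.4466430225799, 'cy': 236.01956085818938, 'k1': 0.020843450667324962, 'rvec': array([-2.30779437, -1.73985466, -0.26090537]), 'tvec': array([-0.62383705, -0.03508178,  0.39134499])}
```
View pics/scene0.png

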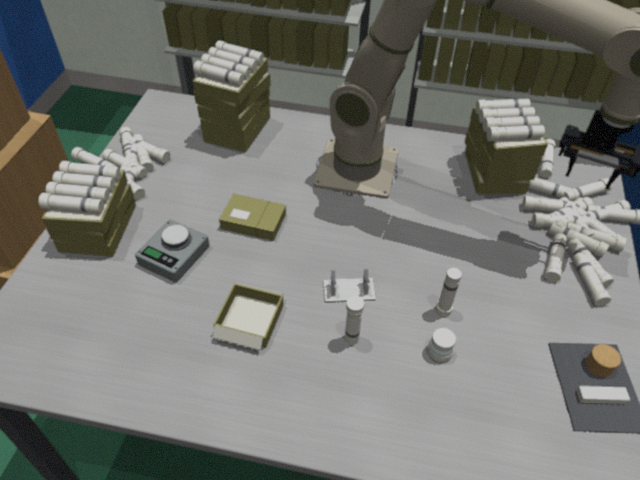

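View pics/side0.png

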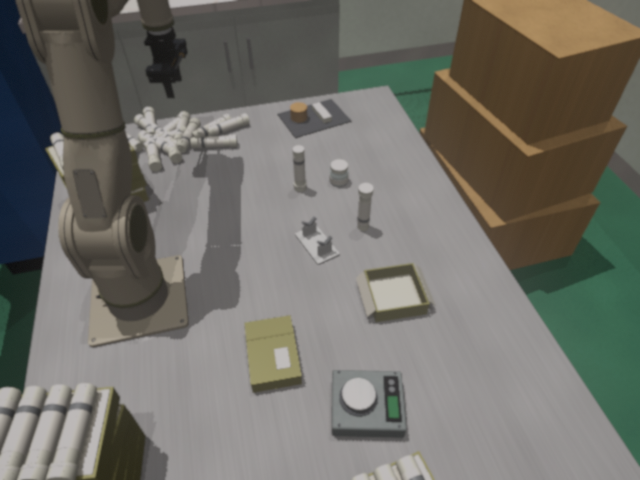

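The scene shows tubes at about (353,320) and (449,290), the rest at (349,290), the carton at (249,317), the coder at (172,248), the pack at (252,216) and the jar at (440,346). In the side view the tubes are at (365,206) and (299,167). I'll zoom in to see which way up each tube stands.

Create h.py:
```python
import numpy as np,cv2
from scipy.spatial.transform import Rotation as R
from workcell import env
def cam(n,c=None):
    c=c or env.camera_info(n); f=240/np.tan(np.radians(c['fov_y'])/2)
    M=R.from_rotvec(c['rvec']).as_matrix(); return f,c['cx'],c['cy'],c['k1'],M,np.array(c['tvec'])
def ray(n,u,v,c=None):
    f,cx,cy,k,M,t=cam(n,c); d=np.array([(u-cx)/f,(v-cy)/f]); p=d.copy()
    for _ in range(20): p=d/(1+k*(p@p))
    return -M.T@t, M.T@np.r_[p,1]
def onz(n,u,v,z,c=None):
    o,d=ray(n,u,v,c); return o+d*(z-o[2])/d[2]
def proj(n,P,c=None):
    f,cx,cy,k,M,t=cam(n,c); q=M@np.asarray(P,float)+t; p=q[:2]/q[2]; p=p*(1+k*(p@p)); return p*f+[cx,cy]
def tri(a,b):
    (o1,d1),(o2,d2)=ray(*a),ray(*b); s=np.linalg.lstsq(np.c_[d1,-d2],o2-o1,rcond=None)[0]
    p,q=o1+s[0]*d1,o2+s[1]*d2; return (p+q)/2,np.linalg.norm(p-q)
```

Run:
```python
import cv2,numpy as np
a=cv2.imread('pics/scene0.png');b=cv2.imread('pics/side0.png')
def c(i,u,v,s=40,k=5): return cv2.resize(i[v-s+0:v+s,u-s:u+s],(400,300) if 0 else (400,400),interpolation=cv2.INTER_CUBIC)
m=np.vstack([np.hstack([cv2.resize(i[v-30:v+30,u-40:u+40],(400,300),interpolation=cv2.INTER_CUBIC) for u,v in p]) for i,p in((a,[(353,318),(449,292)]),(b,[(365,206),(299,170)]))])
cv2.imwrite('pics/m.png',m)
```

```text
(no output)
```

View pics/m.png

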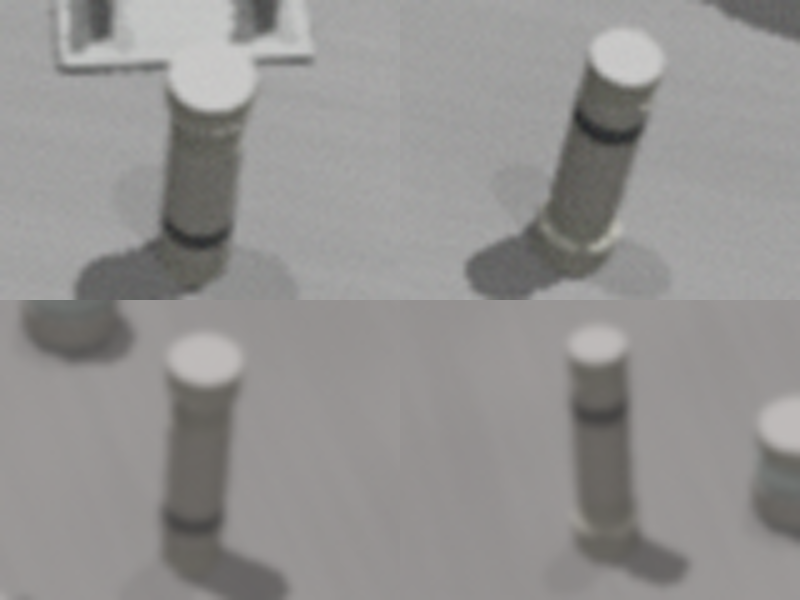

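The tube at scene (449,290) has its wide cap at the bottom, so it is the one to turn. The tube at (353,320) is cap up, already coded. Top centres are scene (454,273.6) and side (298.6,149) for the target, scene (355.4,303.6) and side (366,188) for the other.

```bash
cat > m1.py <<'E'
from h import *
np.set_printoptions(precision=4,suppress=True)
a={n:cv2.imread(f'pics/{n}0.png') for n in('scene','side')}
for nm,s,d in(('tube',(454.2,273.6),(298.6,149)),('coded',(355.4,303.6),(366,188))):
    print(nm,tri(('scene',*s),('side',*d)),onz('scene',*s,.15),onz('side',*d,.15))
def blobs(n,x0,y0,x1,y1,lo):
    g=cv2.GaussianBlur(cv2.cvtColor(a[n],cv2.COLOR_BGR2GRAY),(3,3),0)[y0:y1,x0:x1]
    m=(g>lo).astype(np.uint8); k,l,st,ce=cv2.connectedComponentsWithStats(m)
    i=1+np.argmax(st[1:,4]); c=max(cv2.findContours((l==i).astype(np.uint8),0,2)[0],key=cv2.contourArea)
    r=cv2.minAreaRect(c); return np.r_[ce[i]+[x0,y0],st[i][4]],cv2.boxPoints(r)+[x0,y0],g.min(),g.max()
for nm,n,box,lo,z in(('plate','scene',(155,220,195,252),175,.067),('plate','side',(335,370,382,415),175,.067),('floor','scene',(215,285,285,350),175,.005),('floor','side',(360,262,430,320),170,.005),('jar','scene',(425,325,458,365),175,.065),('jar','side',(328,158,350,186),165,.065)):
    c,b,lo_,hi=blobs(n,*box,lo); print(nm,n,c,lo_,hi,onz(n,c[0],c[1],z)[:2],'\n',np.array([onz(n,*p,z)[:2] for p in b]).tolist() if nm=='floor' else '')
E
python3 m1.py
python3 - <<'E'
import cv2,numpy as np
a=cv2.imread('pics/scene0.png');b=cv2.imread('pics/side0.png')
f=lambda i,x,y,w,h:cv2.resize(i[y:y+h,x:x+w],(400,300),interpolation=cv2.INTER_CUBIC)
cv2.imwrite('pics/m2.png',np.vstack([np.hstack([f(a,309,260,80,60),f(b,280,210,80,60)]),np.hstack([f(a,120,210,104,78),f(b,316,362,104,78)])]))
E
```

```text
tube (array([0.4879, 0.307 , 0.1465]), np.float64(0.0010176508997212727)) [0.4904 0.3068 0.15  ] [0.4873 0.3018 0.15  ]
coded (array([0.6241, 0.0975, 0.1452]), np.float64(0.00027203683395180743)) [0.6276 0.098  0.15  ] [0.6223 0.0923 0.15  ]
plate scene [174.5785 233.5538 325.    ] 38 192 [ 0.4497 -0.4133] 
 
plate side [358.3562 392.946  685.    ] 58 188 [ 0.4478 -0.4137] 
 
floor scene [ 249.7186  316.0016 1283.    ] 53 199 [ 0.6179 -0.161 ] 
 [[0.6587154450132775, -0.21539344811765218], [0.5663121165595639, -0.22638988006285063], [0.5744981453850146, -0.10685032908132466], [0.6653850347678072, -0.10092017662955141]]
floor side [ 393.8924  292.8148 1134.    ] 68 187 [ 0.6264 -0.1514] 
 [[0.5777701781356275, -0.10398755004678717], [0.6965257809317166, -0.11147825554585034], [0.6746811201904769, -0.19614081545180717], [0.5614307971898578, -0.18816835733409176]]
jar scene [444.0409 336.7339 342.    ] 82 200 [0.6114 0.3073] 
 
jar side [338.8322 163.9021 143.    ] 91 187 [0.6103 0.3079]
```

View pics/m2.png

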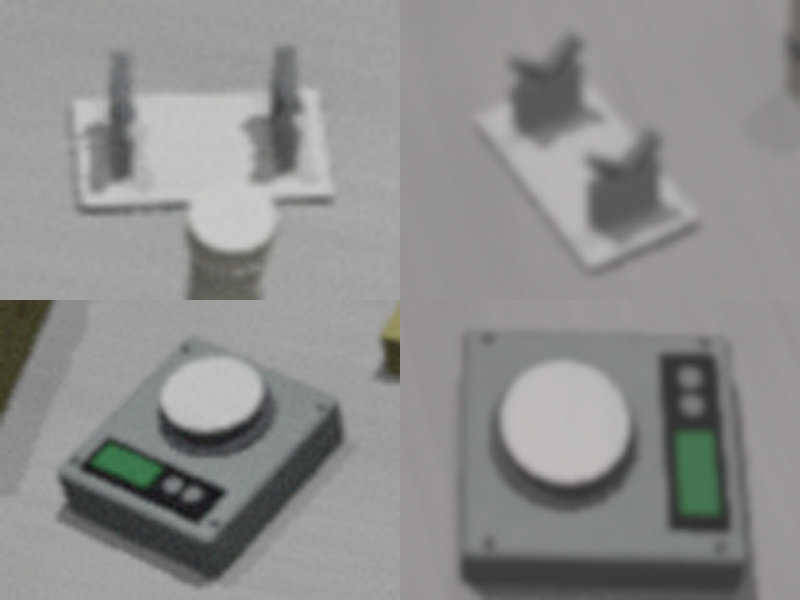

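The crops show the rest's foot corners: scene (323.6,280), (372.6,278.4), (375.4,299), (325.4,301) and side (295,234), (318,262.4), (340,253.6). The coder plate is at scene (174.6,233.6). Next I'll measure the rest, carton and pack.

Run:
```python
from h import *
np.set_printoptions(precision=4,suppress=True)
P=np.array([onz('scene',*p,.008)[:2] for p in((323.6,280),(372.6,278.4),(375.4,299),(325.4,301))])
print(P.tolist(),'centre',P.mean(0)); e=(P[1]-P[0]+P[2]-P[3])/2; print('y dir',e,np.linalg.norm(e),np.arctan2(e[1],e[0]))
Q=np.array([onz('side',*p,.008)[:2] for p in((295,234),(318,262.4),(340,253.6))]); print(Q.tolist(),'centre',(Q[0]+Q[2])/2,Q[0]-Q[1],np.linalg.norm(Q[0]-Q[1]),np.linalg.norm(Q[1]-Q[2]))
for n,box in(('scene',(205,280,290,355)),('side',(350,255,435,325))):
    i=cv2.imread(f'pics/{n}0.png'); x0,y0,x1,y1=box; h=cv2.cvtColor(i[y0:y1,x0:x1],cv2.COLOR_BGR2HSV)
    m=((h[...,1]>60)&(h[...,0]>18)&(h[...,0]<40)).astype(np.uint8)
    c=np.vstack(cv2.findContours(m,0,2)[0]); hl=cv2.convexHull(c); q=cv2.approxPolyDP(hl,4,True)[:,0]+[x0,y0]
    print(n,q.tolist()); print(np.array([onz(n,*p,.045)[:2] for p in q]))
i=np.hstack([cv2.resize(cv2.imread(f'pics/{n}0.png')[y:y+75,x:x+100],(400,300),interpolation=cv2.INTER_CUBIC) for n,x,y in(('scene',200,278),('side',345,250))]); cv2.imwrite('pics/m3.png',i)
```

```text
[[0.46744685518104967, -0.005979754063939774], [0.433033043803713, 0.11797681570219883], [0.49770239342388334, 0.13536739517880897], [0.5327052700603954, 0.01273606986580092]] centre [0.4827 0.065 ]
y dir [-0.0347  0.1233] 0.12808616882237545 1.845203686976506
[[0.4276033949740966, 0.10978711499131555], [0.4645675969167242, -0.007443015803349273], [0.529714497670907, 0.007413359288841792]] centre [0.4787 0.0586] [-0.037   0.1172] 0.12291971278598716 0.0668193875963796
scene [[234, 284], [282, 296], [265, 346], [214, 324]]
[[ 0.5597 -0.2167]
 [ 0.5688 -0.09  ]
 [ 0.7163 -0.0913]
 [ 0.6847 -0.2254]]
side [[428, 304], [397, 316], [377, 312], [365, 271], [412, 264]]
[[ 0.6796 -0.2302]
 [ 0.5964 -0.2437]
 [ 0.5548 -0.2212]
 [ 0.5654 -0.0955]
 [ 0.6883 -0.1042]]
```

View pics/m3.png

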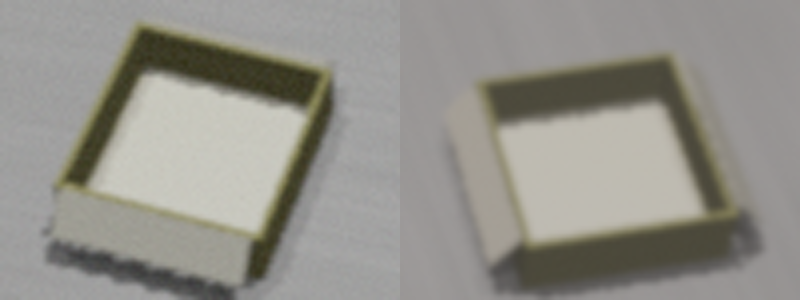

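```bash
cat > log.py <<'E'
from h import *
import json
s=env.get_state(); open('log.jsonl','a').write(json.dumps([list(s[k]) for k in('joint_positions','eef_pos','ee_rot')])+'\n')
E
python3 log.py
echo '[{"jaw":0.087, "dx":-0.0286, "dy":-0.0175, "dz":-0.0053}, {"jaw":0.087, "dx":-0.0286, "dy":-0.0175, "dz":-0.0053}, {"jaw":0.087, "dx":-0.0286, "dy":-0.0175, "dz":-0.0053}, {"jaw":0.087, "dx":-0.0286, "dy":-0.0175, "dz":-0.0053}, {"jaw":0.087, "dx":-0.0286, "dy":-0.0175, "dz":-0.0053}]' | python3 inch.py; python3 log.py
echo '[{"jaw":0.087, "dx":-0.0286, "dy":-0.0175, "dz":-0.0053}, {"jaw":0.087, "dx":-0.0286, "dy":-0.0175, "dz":-0.0053}, {"jaw":0.087, "dx":-0.0286, "dy":-0.0175, "dz":-0.0053}, {"jaw":0.087, "dx":-0.0286, "dy":-0.0175, "dz":-0.0053}, {"jaw":0.087, "dx":-0.0286, "dy":-0.0175, "dz":-0.0053}]' | python3 inch.py; python3 log.py
echo '[{"jaw":0.087, "dx":-0.0286, "dy":-0.0175, "dz":-0.0053}, {"jaw":0.087, "dx":-0.0286, "dy":-0.0175, "dz":-0.0053}, {"jaw":0.087, "dx":-0.0286, "dy":-0.0175, "dz":-0.0053}, {"jaw":0.087, "dx":-0.0286, "dy":-0.0175, "dz":-0.0053}, {"jaw":0.087, "dx":-0.0286, "dy":-0.0175, "dz":-0.0053}]' | python3 inch.py; python3 log.py
echo '[{"jaw":0.087, "wz":0.12}, {"jaw":0.087, "wz":0.12}, {"jaw":0.087, "wz":0.12}, {"jaw":0.087, "wz":0.12}, {"jaw":0.087, "wz":0.12}]' | python3 inch.py; python3 log.py
echo '[{"jaw":0.087, "wy":0.12}, {"jaw":0.087, "wy":0.12}, {"jaw":0.087, "wy":0.12}, {"jaw":0.087, "wy":0.12}, {"jaw":0.087, "wz":0.12}]' | python3 inch.py; python3 log.py
cat log.jsonl
python3 - <<'E'
from h import *
for n,q in(('scene',((234.5,284.3),(282.5,295.5),(264.5,337.5),(215.5,324.3))),('side',((365.5,270.5),(413,264.3),(429.5,303),(376.3,310.8)))):
    P=np.array([onz(n,*p,.045)[:2] for p in q]); print(n,P.round(3).tolist(),P.mean(0))
E
```

```text
time_s: 0.57
eef_pos: [0.2867, 0.4757, 0.2491]
ee_rot: [-0.438, -3.111, 0.0]
contact_force: [0.8, 0.2, -0.6]
grip_width: 0.087
finger_force: 0.0
time_s: 0.98
eef_pos: [0.3999, 0.352, 0.2757]
ee_rot: [-0.438, -3.111, -0.0]
contact_force: [-0.0, -0.0, 0.8]
grip_width: 0.0869
finger_force: 0.0
time_s: 1.4
eef_pos: [0.5132, 0.2285, 0.3022]
ee_rot: [-0.438, -3.111, -0.0]
contact_force: [-0.0, 0.8, -0.2]
grip_width: 0.087
finger_force: 0.0
time_s: 1.82
eef_pos: [0.5123, 0.2298, 0.3017]
ee_rot: [-1.346, -2.838, 0.001]
contact_force: [0.6, 0.5, -0.2]
grip_width: 0.0867
finger_force: 0.0
time_s: 2.23
eef_pos: [0.514, 0.2253, 0.2995]
ee_rot: [-1.288, -2.348, -0.246]
contact_force: [-0.4, -0.5, -0.5]
grip_width: 0.0867
finger_force: 0.0
[[-1.3136142502154597, 0.3326867193712892, -0.06469109259572989, 1.4607395245413572, 0.021622585237410584, 1.3499091910848415, -0.08850377877846591], [0.17252392286648216, 0.6004134032568296, 0.22196590159991875], [-0.4380233193245927, -3.110830006984676, 0.0016401294028781984]]
[[-1.1261126628396916, 0.16477615116379613, 0.0175526033550472, 1.6112065893112824, 
[... 800 characters left out ...]
02804120206, 1.5217939002380734, -0.05146354925380748, 1.4715051597121587, 0.22516749416225718], [0.5123246215278974, 0.22982113573880406, 0.30173628451045653], [-1.3463248472806761, -2.8380839093775676, 0.0006215743068763714]]
[[-0.543336928204526, 0.32928595961017637, 0.40747789807979373, 1.4218061262795973, -0.5413409791351761, 1.6792295049335426, 0.441190325120909], [0.514035967705371, 0.22526293393102959, 0.29950189635776925], [-1.2884724552329514, -2.3484972545086507, -0.24563166023137947]]
scene [[0.56, -0.215], [0.567, -0.089], [0.694, -0.099], [0.685, -0.222]] [ 0.62662195 -0.15620997]
side [[0.567, -0.094], [0.69, -0.106], [0.684, -0.228], [0.554, -0.218]] [ 0.62400332 -0.16149514]
```

```bash
cat > fit.py <<'E'
from h import *
import json,itertools
D=[[np.array(x) for x in json.loads(l)] for l in open('log.jsonl')]
def rots(q,s):
    M=np.eye(3);out=[M]
    for i in range(7): M=M@R.from_euler('zyzyzyz'[i],s[i]*q[i]).as_matrix(); out.append(M)
    return out
best=[]
for s in itertools.product((1,-1),repeat=7):
    E=[rots(q,s)[7] for q,_,_ in D]; G=[R.from_rotvec(r).as_matrix() for *_,r in D]
    # G = A E B ; try A = Rz(a): fit a,B
    from scipy.optimize import least_squares
    def f(p): 
        A=R.from_euler('z',p[0]).as_matrix();B=R.from_rotvec(p[1:]).as_matrix()
        return np.concatenate([(A@e@B-g).ravel() for e,g in zip(E,G)])
    b=min((least_squares(f,[a0,0.1,.1,b0]) for a0 in(0.1,3) for b0 in(0,3)),key=lambda r:r.cost); best.append((b.cost,s,b.x))
best.sort(key=lambda t:t[0])
for b in best[:4]: print(b)
s,p=best[0][1:]; A=R.from_euler('z',p[0]).as_matrix()
rows=[];y=[]
for q,pos,_ in D:
    r=rots(q,s); z=lambda i:(A@r[i])[:,2]; x=lambda i:(A@r[i])[:,0]
    rows.append(np.c_[[0,0,1],z(2),x(2)-x(4),z(4),z(6),x(6)]); y.append(pos)
L,res,rk,sv=np.linalg.lstsq(np.vstack(rows),np.concatenate(y),rcond=None); print(L,rk,sv,np.abs(np.vstack(rows)@L-np.concatenate(y)).max())
np.savez('fk.npz',s=s,p=p,L=L)
E
python3 fit.py
```

```text
(np.float64(1.9599213175825112e-30), (-1, -1, -1, -1, -1, -1, -1), array([ 3.14159265e+00, -1.48911747e-16, -2.42308050e-16, -1.57079633e+00]))
(np.float64(1.1573216375003526e-26), (-1, 1, -1, 1, -1, 1, -1), array([-2.03126585e-15, -4.34755434e-15,  4.33586744e-14,  1.57079633e+00]))
(np.float64(0.04673793170468189), (-1, 1, -1, 1, 1, 1, -1), array([-2.21664519, -0.03632137, -0.06029032, -0.63933715]))
(np.float64(0.046737931714136365), (-1, -1, -1, -1, 1, -1, -1), array([ 0.9249353 ,  0.07809676, -0.04704654,  2.50071954]))
[0.35696972 0.47907056 0.11710582 0.56191047 0.37498827 0.05722675] 6 [5.10043326 3.86262071 0.68214891 0.23695399 0.18314567 0.15795848] 0.05327320343078368
```

```bash
cat > fk.py <<'E'
from h import *
import json
s=[-1,1,-1,1,-1,1,-1]; B=R.from_euler('z',np.pi/2).as_matrix()
def rots(q):
    M=np.eye(3);out=[M]
    for i in range(7): M=M@R.from_euler('zyzyzyz'[i],s[i]*q[i]).as_matrix(); out.append(M)
    return out
def J(q):
    r=rots(q); return np.c_[r[0][:,2],r[2][:,1:],r[3][:,0],r[4],r[5][:,0],r[6]]
D=[[np.array(x) for x in json.loads(l)] for l in open('log.jsonl')]
A=np.vstack([J(d[0]) for d in D]); y=np.concatenate([d[1] for d in D])
L=np.linalg.lstsq(A,y,rcond=1e-3)[0]
def fk(q): return J(q)@L, rots(q)[7]@B
if __name__=='__main__':
    print(L.round(3),np.linalg.svd(A)[1].round(3),np.abs(A@L-y).max())
E
python3 fk.py
```

```text
[ 0.258 -0.022  0.449  0.    -0.    -0.023  0.49  -0.    -0.    -0.
  0.352] [5.439 4.358 4.1   0.504 0.453 0.327 0.171 0.123 0.067 0.053 0.04 ] 5.717648576819556e-15
```

```bash
cat > plan.py <<'E'
from fk import *
from scipy.optimize import least_squares
lo=np.array([-2.6,-.5,-1.47,.16,-1.27,.06,-2.6]);hi=np.array([2.6,2.12,1.34,2.42,4.41,2.06,2.6])
def T(H,th):
    h=np.array([np.cos(H),np.sin(H),0]);u=np.array([0,0,1.]);t=np.radians(th)
    x=np.cos(t)*h+np.sin(t)*u; z=np.sin(t)*h-np.cos(t)*u; return np.c_[x,np.cross(z,x),z]
def ik(p,M,q0,w=.02):
    def f(q):
        a,b=fk(q); return np.r_[(a-p)*10,R.from_matrix(M.T@b).as_rotvec()*3,w*(q-q0)]
    r=least_squares(f,np.clip(q0,lo+.01,hi-.01),bounds=(lo,hi)); a,b=fk(r.x)
    return r.x,np.linalg.norm(a-p),np.linalg.norm(R.from_matrix(M.T@b).as_rotvec())
def tcp(G,M): return np.array(G)+.0187*M[:,2]
def way(q,M0,p0,G,M1,n=12):
    p1=tcp(G,M1); rv=R.from_matrix(M0.T@M1).as_rotvec()
    for k in range(1,n+1):
        q,e,er=ik(p0+(p1-p0)*k/n,M0@R.from_rotvec(rv*k/n).as_matrix(),q)
    return q,e,er,p1
if __name__=='__main__':
    np.set_printoptions(precision=2,suppress=True)
    for H in(1.85,1.3,.8):
        q=np.array(env.get_state()['joint_positions']); p,M=fk(q); h=lambda a:np.array([np.cos(a),np.sin(a),0])
        ra=np.array([.481,.062,.07]); V=1.85
        print('H',H)
        for nm,G,N in(('above',(.488,.307,.22),T(H,60)),('pick',(.488,.307,.087),T(H,60)),('lift',(.488,.307,.25),T(H,60)),('turn',(.47,.20,.25),T(V,-30)),
          ('rest',ra+.012*h(V),T(V,-30)),('up',ra+[0,0,.12],T(V,-30)),('re-up',ra-.012*h(V)+[0,0,.12],T(V,30)),('re',ra-.012*h(V),T(V,30)),('lift',ra+[0,0,.2],T(V,30)),
          ('turn2',(.48,-.1,.3),T(V,-60)),('coderup',(.449,-.4135,.22),T(V,-60)),('coder',(.449,-.4135,.145),T(V,-60)),('up',(.449,-.4135,.25),T(V,-60)),('carup',(.625,-.159,.26),T(V,-60)),('car',(.625,-.159,.092),T(V,-60))):
            q,e,er,p=way(q,M,p,G,N); M=N; r=rots(q)
            print(f'{nm:8}',q,round(e*1e3,1),round(er,3),'marg',np.minimum(q-lo,hi-q).min(),'wr',(p-.352*M[:,2]))
E
python3 plan.py
```

```text
H 1.85
above    [-0.4   0.4   0.33  1.82 -1.15  1.46  0.67] 0.0 0.0 marg 0.11842804148788422 wr [0.57 0.03 0.39]
pick     [-0.37  0.62  0.29  1.86 -1.24  1.37  0.9 ] 0.0 0.0 marg 0.033299720759359275 wr [0.57 0.03 0.25]
lift     [-0.41  0.36  0.33  1.8  -1.14  1.48  0.61] 0.0 0.0 marg 0.1346224763773105 wr [0.57 0.03 0.42]
turn     [-0.99  0.2   0.23  1.71  0.42  1.5  -0.56] 0.0 0.0 marg 0.5602832421629043 wr [0.42 0.36 0.54]
rest     [-0.86  0.29  0.3   2.04  0.49  1.04 -0.58] 0.0 0.0 marg 0.38184174644019064 wr [0.43 0.23 0.36]
up       [-0.86  0.11  0.31  1.95  0.49  1.28 -0.46] 0.0 0.0 marg 0.4707273787360349 wr [0.44 0.22 0.48]
re-up    [-0.36  0.24  0.55  1.83 -0.6   1.41  0.66] 0.0 0.0 marg 0.5909743548117523 wr [ 0.53 -0.11  0.48]
re       [-0.32  0.42  0.51  1.92 -0.71  1.23  0.84] 0.0 0.0 marg 0.5016678976962545 wr [ 0.53 -0.11  0.36]
lift     [-0.4   0.15  0.55  1.75 -0.55  1.52  0.53] 0.0 0.0 marg 0.5372946160522567 wr [ 0.53 -0.1   0.56]
turn2    [-0.68  0.01  0.16  2.07  1.    1.5  -0.56] 0.0 0.0 marg 0.34767706663440157 wr [0.4  0.18 0.47]
coderup  [-0.29  0.03  0.54  
[... 3033 characters left out ...]
 0.5 ] 0.0 0.0 marg 0.5515951925015063 wr [ 0.53 -0.1   0.56]
turn2    [-0.47  0.02 -0.06  2.06  1.    1.51 -0.56] 0.0 0.0 marg 0.3580782374103202 wr [0.4  0.18 0.47]
coderup  [-0.08  0.03  0.33  2.25  1.44  0.85 -0.52] 0.0 0.0 marg 0.1665273240180758 wr [ 0.37 -0.14  0.39]
coder    [-0.07  0.2   0.33  2.29  1.59  0.8  -0.79] 0.0 0.0 marg 0.1263571965628656 wr [ 0.37 -0.14  0.31]
up       [-0.08 -0.03  0.32  2.23  1.38  0.88 -0.42] 0.0 0.0 marg 0.19139963098109414 wr [ 0.37 -0.14  0.42]
carup    [-0.37  0.32  0.09  1.81  1.09  1.3  -0.49] 0.0 0.0 marg 0.6064611614748645 wr [0.55 0.12 0.43]
car      [-0.38  0.57  0.1   1.88  1.17  1.15 -0.8 ] 0.0 0.0 marg 0.539266129981981 wr [0.55 0.12 0.26]
```

```bash
cat > to.py <<'E'
from plan import *
# usage: to.py gx gy gz H th  -> grasp-point target; rotate first (rotvec in tool axes), then translate in final axes
import sys
def go(G,H,th,M0=None):
    s=env.get_state(); p=s['eef_pos']; M=R.from_rotvec(s['ee_rot']).as_matrix(); N=T(H,th); t=tcp(G,N)
    rv=R.from_matrix(M.T@N).as_rotvec(); d=t-p
    print('grasp now',(p-.0187*M[:,2]).round(4),'rot',rv.round(4),round(np.linalg.norm(rv)/.125,1),'| trans: current axes',(M.T@d).round(4),'final axes',(N.T@d).round(4),round(np.linalg.norm(d)/.0417,1))
    q,e,er,_=way(s['joint_positions'],M,p,G,N); print('ik',q.round(2),round(e*1e3,1),round(er,3),'margin',np.minimum(q-lo,hi-q).min().round(2))
if __name__=='__main__': a=[float(x) for x in sys.argv[1:]]; go(np.array(a[:3]),a[3],a[4])
E
python3 to.py .4888 .3045 .24 1.86 55
```

```text
grasp now [0.5196 0.2185 0.316 ] rot [-0.2383  0.4813  0.1833] 4.5 | trans: current axes [0.052  0.0308 0.1048] final axes [-0.0011 -0.0016  0.1209] 2.9
ik [-0.45  0.34  0.35  1.79 -1.06  1.44  0.57] 0.0 0.0 margin 0.21
```

```bash
echo '[{"jaw":0.087, "wx":-0.0477, "wy":0.0963, "wz":0.0367}, {"jaw":0.087, "wx":-0.0477, "wy":0.0963, "wz":0.0367}, {"jaw":0.087, "wx":-0.0477, "wy":0.0963, "wz":0.0367}, {"jaw":0.087, "wx":-0.0477, "wy":0.0963, "wz":0.0367}, {"jaw":0.087, "wx":-0.0477, "wy":0.0963, "wz":0.0367}]' | python3 inch.py
echo '[{"jaw":0.087, "dz":0.03}, {"jaw":0.087, "dz":0.03}, {"jaw":0.087, "dz":0.03}, {"jaw":0.087, "dz":0.03}, {"jaw":0.087}]' | python3 inch.py; python3 log.py; python3 to.py .4888 .3045 .24 1.86 55;python3 to.py .4888 .3045 .093 1.86 55
python3 -c "
from h import *
cv2.imwrite('pics/w1.png',env.capture('wrist')[:,:,::-1]); print(proj('wrist',[.4888,.3045,.15]),proj('wrist',[.4888,.3045,0]),proj('wrist',[.481,.062,.07]))"
```

```text
time_s: 2.65
eef_pos: [0.5131, 0.2293, 0.3023]
ee_rot: [-1.361, -1.827, -0.713]
contact_force: [-0.2, 0.6, -0.2]
grip_width: 0.0868
finger_force: 0.0
time_s: 3.07
eef_pos: [0.4802, 0.3282, 0.2294]
ee_rot: [-1.353, -1.832, -0.7]
contact_force: [-0.4, 0.5, -0.5]
grip_width: 0.0869
finger_force: 0.0
grasp now [0.4847 0.3136 0.2402] rot [-0.0087  0.0037  0.0047] 0.1 | trans: current axes [-0.0058  0.0014 -0.008 ] final axes [-0.0058  0.0015 -0.008 ] 0.2
ik [-0.45  0.34  0.35  1.79 -1.06  1.44  0.57] 0.0 0.0 margin 0.21
grasp now [0.4847 0.3136 0.2402] rot [-0.0087  0.0037  0.0047] 0.1 | trans: current axes [-0.1259  0.0015  0.0768] final axes [-0.1262  0.0015  0.0763] 3.5
ik [-0.41  0.56  0.3   1.86 -1.17  1.32  0.83] 0.0 0.0 margin 0.1
[322.01141553 392.24728251] [321.02931693 436.31052718] [ 114.31594925 1108.40451404]
```

View pics/w1.png

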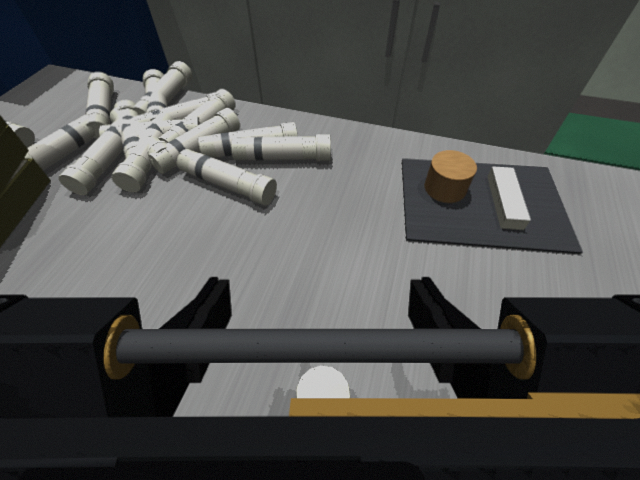

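The wrist view shows the tube's top at about (323,380), centred between the open fingers (prediction 322,392). I'll lower behind it, then move in along the tool axis and grip.

```bash
echo '[{"jaw":0.087, "dx":-0.0248, "dy":0.0003, "dz":0.001, "wx":-0.0087, "wy":0.0037, "wz":0.0047}, {"jaw":0.087, "dx":-0.0248, "dy":0.0003, "dz":0.001}, {"jaw":0.087, "dx":-0.0248, "dy":0.0003, "dz":0.001}, {"jaw":0.087, "dx":-0.0248, "dy":0.0003, "dz":0.001}, {"jaw":0.087, "dx":-0.0248, "dy":0.0003, "dz":0.001}]' | python3 inch.py
echo '[{"jaw":0.087}, {"jaw":0.087, "dz":0.0235}, {"jaw":0.087, "dz":0.0235}, {"jaw":0.087, "dz":0.0235}, {"jaw":0.087}]' | python3 inch.py; python3 to.py .4888 .3045 .095 1.86 55
```

```text
time_s: 3.53
eef_pos: [0.5062, 0.2582, 0.128]
ee_rot: [-1.368, -1.825, -0.717]
contact_force: [0.1, -0.5, -0.1]
grip_width: 0.0869
finger_force: 0.0
time_s: 3.95
eef_pos: [0.4868, 0.319, 0.0873]
ee_rot: [-1.361, -1.824, -0.713]
contact_force: [-0.6, 1.1, -0.2]
grip_width: 0.087
finger_force: 0.0
grasp now [0.4911 0.3043 0.098 ] rot [ 0.0034 -0.0008  0.0014] 0.0 | trans: current axes [-0.002  -0.0022  0.0024] final axes [-0.002  -0.0022  0.0024] 0.1
ik [-0.41  0.56  0.3   1.86 -1.17  1.32  0.83] 0.0 0.0 margin 0.1
```

```bash
echo '[{"jaw":0.06, "dx":-0.002, "dy":-0.002, "dz":0.0024}, {"jaw":0.045}, {"jaw":0.03}, {"jaw":0.03}, {"jaw":0.03}]' | python3 inch.py 35
echo '[{"jaw":0.03}, {"jaw":0.03}, {"jaw":0.03}, {"jaw":0.03}, {"jaw":0.03}]' | python3 inch.py; python3 to.py .48 .29 .26 1.86 55
```

```text
time_s: 4.37
eef_pos: [0.488, 0.3149, 0.0855]
ee_rot: [-1.367, -1.825, -0.718]
contact_force: [-0.7, 0.6, 0.3]
grip_width: 0.0614
finger_force: 0.0
time_s: 4.78
eef_pos: [0.4872, 0.3155, 0.0848]
ee_rot: [-1.366, -1.825, -0.716]
contact_force: [-0.2, -1.3, 0.9]
grip_width: 0.0334
finger_force: 34.9
grasp now [0.4914 0.3008 0.0956] rot [0.0084 0.0015 0.0004] 0.1 | trans: current axes [ 0.1305 -0.0133 -0.1004] final axes [ 0.1307 -0.0142 -0.1001] 4.0
ik [-0.44  0.3   0.36  1.8  -1.04  1.47  0.55] 0.0 0.0 margin 0.23
```

```bash
echo '[{"jaw":0.03, "dx":0.027, "dz":-0.019}, {"jaw":0.03, "dx":0.027, "dz":-0.019}, {"jaw":0.03, "dx":0.027, "dz":-0.019}, {"jaw":0.03, "dx":0.027, "dz":-0.019}, {"jaw":0.03, "dx":0.027, "dz":-0.019}]' | python3 inch.py
echo '[{"jaw":0.03, "wy":-0.12}, {"jaw":0.03, "wy":-0.12}, {"jaw":0.03, "wy":-0.12}, {"jaw":0.03, "wy":-0.12}, {"jaw":0.03, "wy":-0.12}]' | python3 inch.py
echo '[{"jaw":0.03, "wy":-0.12}, {"jaw":0.03, "wy":-0.12}, {"jaw":0.03, "wy":-0.12}, {"jaw":0.03, "wy":-0.12}, {"jaw":0.03, "wy":-0.12}]' | python3 inch.py
echo '[{"jaw":0.03, "wy":-0.12}, {"jaw":0.03, "wy":-0.12}, {"jaw":0.03, "wy":-0.12}, {"jaw":0.03}, {"jaw":0.03}]' | python3 inch.py
python3 log.py; python3 to.py .475 .081 .20 1.86 -35
python3 -c "
from h import *
cv2.imwrite('pics/s2.png',env.capture('scene')[:,:,::-1]); cv2.imwrite('pics/d2.png',env.capture('side')[:,:,::-1]); s=env.get_state()
print(proj('scene',s['eef_pos']),proj('side',s['eef_pos']))"
```

```text
time_s: 5.2
eef_pos: [0.4861, 0.3149, 0.2513]
ee_rot: [-1.367, -1.825, -0.716]
contact_force: [1.9, 0.7, -0.9]
grip_width: 0.0331
finger_force: 34.9
time_s: 5.62
eef_pos: [0.4874, 0.3146, 0.2513]
ee_rot: [-1.711, -2.276, -0.316]
contact_force: [-1.3, -0.2, -1.5]
grip_width: 0.0334
finger_force: 34.9
time_s: 6.03
eef_pos: [0.4867, 0.3156, 0.2513]
ee_rot: [1.763, 2.344, -0.208]
contact_force: [-0.5, -0.1, -1.5]
grip_width: 0.0332
finger_force: 34.9
time_s: 6.45
eef_pos: [0.4852, 0.3168, 0.2479]
ee_rot: [1.568, 2.094, -0.485]
contact_force: [1.3, -0.5, -0.7]
grip_width: 0.0332
finger_force: 34.9
grasp now [0.4821 0.3269 0.2633] rot [-0.0001 -0.0081 -0.0039] 0.1 | trans: current axes [-0.157  -0.0763  0.1847] final axes [-0.1552 -0.077   0.1859] 6.1
ik [-1.03  0.13  0.4   1.94  0.54  1.34 -0.53] 0.0 0.0 margin 0.48
[466.3830377  244.32082552] [295.96686433 116.63473771]
```

Run:
```python
import cv2,numpy as np
f=lambda n,x,y:cv2.resize(cv2.imread(f'pics/{n}.png')[y:y+100,x:x+66],(396,600),interpolation=cv2.INTER_CUBIC)
cv2.imwrite('pics/m4.png',np.hstack([f('s2',430,205),f('d2',268,70)]))
```

```text
(no output)
```

View pics/m4.png

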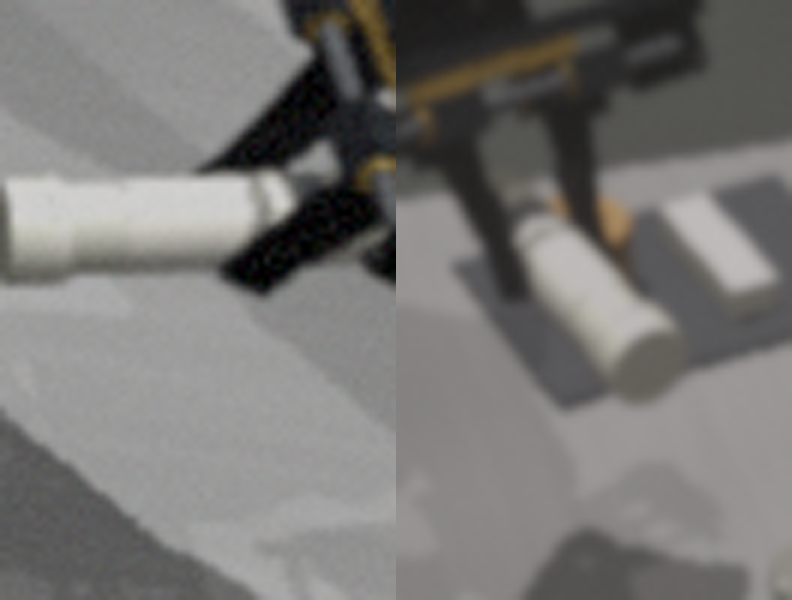

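The tube is held level, with its cap face centre at scene (430.5,243.5) and side (310,130.8).

Run:
```python
from h import *
P,e=tri(('scene',430.5,243.5),('side',310,130.8)); s=env.get_state(); M=R.from_rotvec(s['ee_rot']).as_matrix(); G=s['eef_pos']-.0187*M[:,2]
print(P,e,P-G); h=np.array([np.cos(1.86),np.sin(1.86),0]); print('expected',-h*.0956,'proj cap expected',proj('scene',G-h*.0956),proj('side',G-h*.0956))
```

```text
[0.50719337 0.23657654 0.25410812] 0.0017322511525459483 [ 0.02319434 -0.08794365 -0.01156234]
expected [ 0.02726407 -0.09162985 -0.        ] proj cap expected [429.18241907 241.29778866] [311.49620698 127.43252261]
```

```bash
echo '[{"jaw":0.03, "dx":-0.0222, "dy":-0.011, "dz":0.0266, "wy":-0.008, "wz":-0.004}, {"jaw":0.03, "dx":-0.0222, "dy":-0.011, "dz":0.0266}, {"jaw":0.03, "dx":-0.0222, "dy":-0.011, "dz":0.0266}, {"jaw":0.03, "dx":-0.0222, "dy":-0.011, "dz":0.0266}, {"jaw":0.03, "dx":-0.0222, "dy":-0.011, "dz":0.0266}]' | python3 inch.py
echo '[{"jaw":0.03, "dx":-0.0222, "dy":-0.011, "dz":0.0266}, {"jaw":0.03, "dx":-0.0222, "dy":-0.011, "dz":0.0266}, {"jaw":0.03}, {"jaw":0.03}]' | python3 inch.py; python3 log.py; python3 to.py .4748 .0817 .09 1.86 -35
python3 -c "
from h import *
for n in ('scene','side','wrist'): cv2.imwrite(f'pics/{n}3.png',env.capture(n)[:,:,::-1])
f=lambda n,x,y:cv2.resize(cv2.imread(f'pics/{n}3.png')[y:y+75,x:x+66],(396,450),interpolation=cv2.INTER_CUBIC)
cv2.imwrite('pics/m5.png',np.hstack([f('scene',315,240),f('side',290,185)]))"
```

```text
time_s: 6.97
eef_pos: [0.481, 0.1363, 0.2044]
ee_rot: [1.57, 2.087, -0.485]
contact_force: [0.4, -0.9, -0.1]
grip_width: 0.0334
finger_force: 34.9
time_s: 7.3
eef_pos: [0.4783, 0.0657, 0.1863]
ee_rot: [1.573, 2.085, -0.487]
contact_force: [0.9, 1.5, -0.2]
grip_width: 0.0332
finger_force: 34.9
grasp now [0.4753 0.0759 0.2016] rot [-0.002  -0.0042 -0.0107] 0.1 | trans: current axes [0.0682 0.0006 0.0885] final axes [0.0686 0.0012 0.0882] 2.7
ik [-1.    0.3   0.39  2.03  0.52  1.11 -0.63] 0.0 0.0 margin 0.39
```

View pics/m5.png

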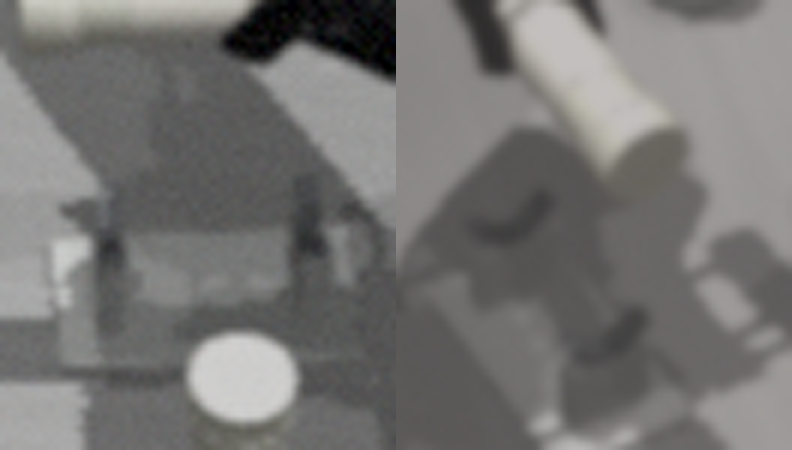

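Run:
```python
from h import *
a,b=onz('scene',333,271.5,.063)[:2],onz('scene',366,270,.063)[:2]; d=b-a; print('scene horns',a,b,np.linalg.norm(d),np.arctan2(d[1],d[0]),'centre',(a+b)/2+.0225*np.array([d[1],-d[0]])/np.linalg.norm(d))
a,b=onz('side',309.6,225,.05)[:2],onz('side',325,245.6,.05)[:2]; d=a-b; print('side Vs',a,b,np.linalg.norm(d),np.arctan2(d[1],d[0]),'centre',(a+b)/2)
```

```text
scene horns [0.47823162 0.01944876] [0.45441946 0.0998342 ] 0.08383816722722363 1.858786069802119 centre [0.48789892 0.06603205]
side Vs [0.46693583 0.0935043 ] [0.48844146 0.00949738] 0.08671594799017418 1.821412415484184 centre [0.47768865 0.05150084]
```

```bash
echo '[{"jaw":0.03, "dx":0.0171, "dy":0.0003, "dz":0.0221, "wy":-0.004, "wz":-0.01}, {"jaw":0.03, "dx":0.0171, "dy":0.0003, "dz":0.0221}, {"jaw":0.03, "dx":0.0171, "dy":0.0003, "dz":0.0221}, {"jaw":0.03, "dx":0.0171, "dy":0.0003, "dz":0.0221}, {"jaw":0.03}]' | python3 inch.py
echo '[{"jaw":0.03, "dx":0.0023, "dz":0.0033}, {"jaw":0.03, "dx":0.0023, "dz":0.0033}, {"jaw":0.03}]' | python3 inch.py; python3 to.py .4748 .0817 .078 1.86 -35
```

```text
time_s: 7.87
eef_pos: [0.4763, 0.0744, 0.0704]
ee_rot: [1.549, 2.097, -0.501]
contact_force: [-2.2, 0.2, -1.4]
grip_width: 0.0333
finger_force: 34.9
time_s: 8.12
eef_pos: [0.4788, 0.0748, 0.0668]
ee_rot: [1.553, 2.094, -0.493]
contact_force: [-0.0, 0.3, -1.5]
grip_width: 0.0331
finger_force: 34.9
grasp now [0.4757 0.0851 0.0821] rot [0.0018 0.002  0.0048] 0.0 | trans: current axes [-0.0001 -0.0019  0.0051] final axes [-0.0001 -0.0019  0.0051] 0.1
ik [-1.    0.32  0.39  2.03  0.52  1.08 -0.64] 0.0 0.0 margin 0.39
```

```bash
echo '[{"jaw":0.03, "dy":-0.001, "dz":0.005}, {"jaw":0.03}]' | python3 inch.py; echo '[{"jaw":0.03, "dx":0.0011, "dz":0.0016}, {"jaw":0.03}]' | python3 inch.py; echo '[{"jaw":0.03, "dx":0.0011, "dz":0.0016}, {"jaw":0.03}]' | python3 inch.py; python3 to.py .4748 .0817 .074 1.86 -35
```

```text
time_s: 8.28
eef_pos: [0.4782, 0.0708, 0.0623]
ee_rot: [1.553, 2.093, -0.494]
contact_force: [-1.7, 0.3, -2.2]
grip_width: 0.0335
finger_force: 34.9
time_s: 8.45
eef_pos: [0.4788, 0.0711, 0.0613]
ee_rot: [1.553, 2.092, -0.494]
contact_force: [-1.6, 0.5, 8.9]
grip_width: 0.0331
finger_force: 35.0
time_s: 8.62
eef_pos: [0.4788, 0.0711, 0.0608]
ee_rot: [1.553, 2.091, -0.496]
contact_force: [-11.8, 3.7, 31.9]
grip_width: 0.0333
finger_force: 35.0
grasp now [0.4757 0.0814 0.0761] rot [0.0006 0.0048 0.0035] 0.0 | trans: current axes [ 0.0017 -0.0008  0.0014] final axes [ 0.0017 -0.0008  0.0014] 0.1
ik [-1.    0.33  0.39  2.03  0.52  1.08 -0.64] 0.0 0.0 margin 0.39
```

```bash
echo '[{"jaw":0.03, "dx":-0.001, "dy":-0.001, "dz":-0.0014}, {"jaw":0.03}]' | python3 inch.py; echo '[{"jaw":0.038}, {"jaw":0.045}, {"jaw":0.06}, {"jaw":0.075}, {"jaw":0.087}]' | python3 inch.py 20;  echo '[{"jaw":0.087}, {"jaw":0.087}, {"jaw":0.087}, {"jaw":0.087}, {"jaw":0.087}]' | python3 inch.py
```

```text
time_s: 8.78
eef_pos: [0.4784, 0.0712, 0.0613]
ee_rot: [1.553, 2.093, -0.491]
contact_force: [1.3, 1.0, 11.1]
grip_width: 0.0333
finger_force: 34.9
time_s: 9.2
eef_pos: [0.4769, 0.0708, 0.0596]
ee_rot: [1.552, 2.094, -0.495]
contact_force: [-0.0, 0.3, 0.4]
grip_width: 0.0568
finger_force: 0.0
time_s: 9.62
eef_pos: [0.4771, 0.0708, 0.0597]
ee_rot: [1.552, 2.094, -0.495]
contact_force: [-0.3, -0.9, 0.5]
grip_width: 0.0849
finger_force: 0.0
```

```bash
echo '[{"jaw":0.087, "dz":-0.03}, {"jaw":0.087, "dz":-0.03}, {"jaw":0.087, "dz":-0.03}, {"jaw":0.087, "dz":-0.03}, {"jaw":0.087, "dz":-0.03}]' | python3 inch.py
python3 -c "
from h import *
for n in ('scene','side'): cv2.imwrite(f'pics/{n}4.png',env.capture(n)[:,:,::-1])
f=lambda n,x,y:cv2.resize(cv2.imread(f'pics/{n}4.png')[y:y+75,x:x+66],(396,450),interpolation=cv2.INTER_CUBIC)
cv2.imwrite('pics/m6.png',np.hstack([f('scene',315,245),f('side',290,195)]))
C=np.array([.481,.062,.07]);h=np.array([np.cos(1.855),np.sin(1.855),0])
for k in(-.075,.075): print(proj('scene',C+k*h),proj('side',C+k*h))"; python3 to.py .484 .052 .2 1.855 30
```

```text
time_s: 10.03
eef_pos: [0.4519, 0.1542, 0.1837]
ee_rot: [1.553, 2.094, -0.495]
contact_force: [0.7, 1.2, 0.2]
grip_width: 0.0868
finger_force: 0.0
[319.62259033 274.84514232] [331.97910336 244.86069868]
[379.30349048 272.2944392 ] [303.52398554 210.23214153]
grasp now [0.4499 0.1678 0.2007] rot [0.0029 1.1333 0.0142] 9.1 | trans: current axes [-0.0816 -0.0013  0.0589] final axes [-0.088  0.    -0.049] 2.4
ik [-0.48  0.25  0.69  1.82 -0.62  1.44  0.68] 0.0 0.0 margin 0.6
```

View pics/m6.png

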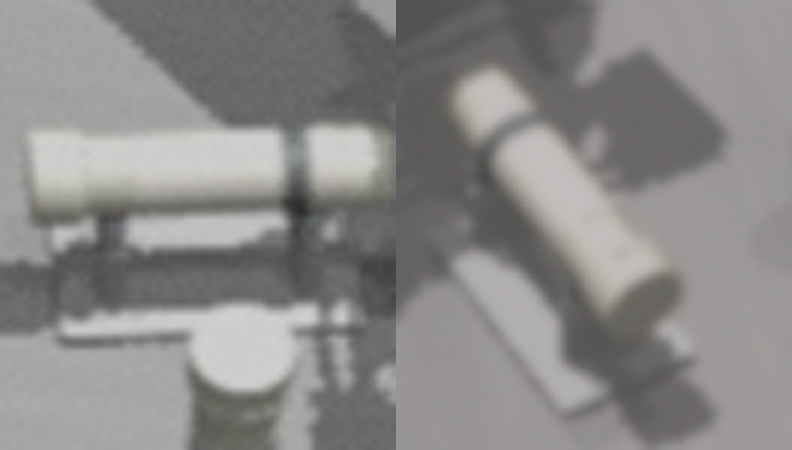

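The tube lies in the rest with its cap face at scene (320.3,274.7) and side (332,244.7). The predictions were (319.6,274.8) and (332,244.9), so its middle is at (0.481, 0.062). Next I'll turn the tool over to the cap side and regrip.

```bash
echo '[{"jaw":0.087, "wy":0.1133, "wz":0.0014}, {"jaw":0.087, "wy":0.1133, "wz":0.0014}, {"jaw":0.087, "wy":0.1133, "wz":0.0014}, {"jaw":0.087, "wy":0.1133, "wz":0.0014}, {"jaw":0.087, "wy":0.1133, "wz":0.0014}]' | python3 inch.py
echo '[{"jaw":0.087, "wy":0.1133, "wz":0.0014}, {"jaw":0.087, "wy":0.1133, "wz":0.0014}, {"jaw":0.087, "wy":0.1133, "wz":0.0014}, {"jaw":0.087, "wy":0.1133, "wz":0.0014}, {"jaw":0.087, "wy":0.1133, "wz":0.0014}]' | python3 inch.py; echo '[{"jaw":0.087}, {"jaw":0.087}]' | python3 inch.py; python3 log.py; python3 to.py .498 .0045 .1566 1.855 30
```

```text
time_s: 10.55
eef_pos: [0.4529, 0.1535, 0.1829]
ee_rot: [1.86, 2.488, -0.036]
contact_force: [-0.3, -0.5, -1.6]
grip_width: 0.0869
finger_force: 0.0
time_s: 10.97
eef_pos: [0.4533, 0.153, 0.1832]
ee_rot: [-1.619, -2.148, -0.437]
contact_force: [-1.2, 0.9, -1.2]
grip_width: 0.0872
finger_force: 0.0
time_s: 11.13
eef_pos: [0.4524, 0.1515, 0.181]
ee_rot: [-1.626, -2.148, -0.424]
contact_force: [0.2, 0.4, 0.6]
grip_width: 0.087
finger_force: 0.0
grasp now [0.455  0.1426 0.1972] rot [-0.0006  0.0066 -0.0096] 0.1 | trans: current axes [-0.1457  0.0039 -0.0362] final axes [-0.1455  0.0026 -0.0372] 3.6
ik [-0.39  0.37  0.72  1.8  -0.67  1.44  0.83] 0.0 0.0 margin 0.6
```

```bash
echo '[{"jaw":0.087, "dx":-0.0291, "dy":0.0006, "dz":-0.0074, "wy":0.006, "wz":-0.009}, {"jaw":0.087, "dx":-0.0291, "dy":0.0006, "dz":-0.0074}, {"jaw":0.087, "dx":-0.0291, "dy":0.0006, "dz":-0.0074}, {"jaw":0.087, "dx":-0.0291, "dy":0.0006, "dz":-0.0074}, {"jaw":0.087, "dx":-0.0291, "dy":0.0006, "dz":-0.0074}]' | python3 inch.py
echo '[{"jaw":0.087}, {"jaw":0.087}]' | python3 inch.py; python3 to.py .4838 .0524 .07 1.855 30
```

```text
time_s: 11.55
eef_pos: [0.4963, 0.0159, 0.1412]
ee_rot: [-1.605, -2.158, -0.431]
contact_force: [0.4, 0.1, 0.9]
grip_width: 0.0868
finger_force: 0.0
time_s: 11.72
eef_pos: [0.4962, 0.0154, 0.1409]
ee_rot: [-1.61, -2.155, -0.43]
contact_force: [-0.0, -0.4, -0.6]
grip_width: 0.087
finger_force: 0.0
grasp now [0.4988 0.0065 0.1571] rot [-0.0021  0.0007  0.0031] 0.0 | trans: current axes [-0.0016 -0.0013  0.0996] final axes [-0.0017 -0.0015  0.0996] 2.4
ik [-0.44  0.45  0.66  1.92 -0.77  1.26  0.89] 0.0 0.0 margin 0.5
```

```bash
echo '[{"jaw":0.087, "dx":-0.0004, "dy":-0.0004, "dz":0.025}, {"jaw":0.087, "dx":-0.0004, "dy":-0.0004, "dz":0.025}, {"jaw":0.087, "dx":-0.0004, "dy":-0.0004, "dz":0.025}, {"jaw":0.087, "dx":-0.0004, "dy":-0.0002, "dz":0.0245}, {"jaw":0.087}]' | python3 inch.py
python3 to.py .4838 .0524 .07 1.855 30
```

```text
time_s: 12.13
eef_pos: [0.478, 0.0667, 0.0521]
ee_rot: [-1.599, -2.155, -0.429]
contact_force: [0.2, 0.2, -1.0]
grip_width: 0.087
finger_force: 0.0
grasp now [0.4808 0.0577 0.0682] rot [-0.0079 -0.0039  0.0079] 0.1 | trans: current axes [-0.0043  0.0015 -0.0045] final axes [-0.0043  0.0016 -0.0045] 0.2
ik [-0.44  0.45  0.66  1.92 -0.77  1.26  0.89] 0.0 0.0 margin 0.5
```

```bash
echo '[{"jaw":0.087}, {"jaw":0.087}]' | python3 inch.py; python3 to.py .4838 .0524 .07 1.855 30
```

```text
time_s: 12.3
eef_pos: [0.4819, 0.0623, 0.0561]
ee_rot: [-1.607, -2.157, -0.436]
contact_force: [0.9, -0.3, 0.3]
grip_width: 0.0871
finger_force: 0.0
grasp now [0.4846 0.0533 0.0723] rot [ 0.0005 -0.0011  0.0066] 0.1 | trans: current axes [-0.0018 -0.001   0.0017] final axes [-0.0018 -0.001   0.0017] 0.1
ik [-0.44  0.45  0.67  1.92 -0.77  1.26  0.89] 0.0 0.0 margin 0.5
```

```bash
echo '[{"jaw":0.07, "dx":-0.001, "dy":-0.001, "dz":0.001, "wz":0.006}, {"jaw":0.055}, {"jaw":0.042}, {"jaw":0.03}, {"jaw":0.03}]' | python3 inch.py 45; echo '[{"jaw":0.03}, {"jaw":0.03}, {"jaw":0.03}, {"jaw":0.03}, {"jaw":0.03}]' | python3 inch.py;echo '[{"jaw":0.03}, {"jaw":0.03}, {"jaw":0.03}]' | python3 inch.py; python3 to.py .4838 .0524 .25 1.855 30
```

```text
time_s: 12.72
eef_pos: [0.4806, 0.0612, 0.0536]
ee_rot: [-1.614, -2.15, -0.434]
contact_force: [0.6, 0.1, -0.7]
grip_width: 0.0614
finger_force: 0.0
time_s: 13.13
eef_pos: [0.4811, 0.0616, 0.0536]
ee_rot: [-1.614, -2.15, -0.435]
contact_force: [3.4, 0.5, 0.7]
grip_width: 0.0329
finger_force: 45.0
time_s: 13.38
eef_pos: [0.4811, 0.0616, 0.0536]
ee_rot: [-1.614, -2.151, -0.435]
contact_force: [5.3, 0.9, 0.2]
grip_width: 0.0328
finger_force: 45.0
grasp now [0.4837 0.0526 0.0698] rot [ 0.0011 -0.0017 -0.0007] 0.0 | trans: current axes [ 0.0901  0.0002 -0.156 ] final axes [ 8.990e-02  1.000e-04 -1.562e-01] 4.3
ik [-0.53  0.2   0.73  1.77 -0.59  1.52  0.61] 0.0 0.0 margin 0.54
```

```bash
echo '[{"jaw":0.03, "dx":0.018, "dz":-0.0312}, {"jaw":0.03, "dx":0.018, "dz":-0.0312}, {"jaw":0.03, "dx":0.018, "dz":-0.0312}, {"jaw":0.03, "dx":0.018, "dz":-0.0312}, {"jaw":0.03, "dx":0.018, "dz":-0.0312}]' | python3 inch.py
echo '[{"jaw":0.03, "wy":-0.1208}, {"jaw":0.03, "wy":-0.1208}, {"jaw":0.03, "wy":-0.1208}, {"jaw":0.03, "wy":-0.1208}, {"jaw":0.03, "wy":-0.1208}]' | python3 inch.py
echo '[{"jaw":0.03, "wy":-0.1208}, {"jaw":0.03, "wy":-0.1208}, {"jaw":0.03, "wy":-0.1208}, {"jaw":0.03, "wy":-0.1208}, {"jaw":0.03, "wy":-0.1208}]' | python3 inch.py
echo '[{"jaw":0.03, "wy":-0.1208}, {"jaw":0.03, "wy":-0.1208}, {"jaw":0.03, "wy":-0.1208}, {"jaw":0.03}, {"jaw":0.03}]' | python3 inch.py
python3 log.py; python3 to.py .449 -.4135 .20 1.855 -60;python3 to.py .449 -.4135 .25 1.855 -60; python3 to.py .449 -.4135 .25 2.0 -60
```

```text
time_s: 13.8
eef_pos: [0.4795, 0.0606, 0.2346]
ee_rot: [-1.614, -2.149, -0.431]
contact_force: [0.8, -0.2, -0.8]
grip_width: 0.0326
finger_force: 45.0
time_s: 14.22
eef_pos: [0.4809, 0.0606, 0.2344]
ee_rot: [1.844, 2.457, -0.074]
contact_force: [-0.4, -0.2, -1.9]
grip_width: 0.0326
finger_force: 45.0
time_s: 14.63
eef_pos: [0.4807, 0.0613, 0.2342]
ee_rot: [1.522, 2.029, -0.544]
contact_force: [-0.5, 0.3, -0.8]
grip_width: 0.0333
finger_force: 45.0
time_s: 15.05
eef_pos: [0.4801, 0.0612, 0.2324]
ee_rot: [1.313, 1.757, -0.762]
contact_force: [-0.0, -0.6, -1.0]
grip_width: 0.0326
finger_force: 45.0
grasp now [0.4756 0.0767 0.2418] rot [-0.0018 -0.0021  0.0039] 0.0 | trans: current axes [-0.1957 -0.163   0.4218] final axes [-0.1954 -0.163   0.4219] 11.8
ik [-0.56  0.08  0.84  2.29  1.47  0.79 -0.59] 0.0 0.0 margin 0.13
grasp now [0.4756 0.0767 0.2418] rot [-0.0018 -0.0021  0.0039] 0.0 | trans: current axes [-0.2389 -0.1632  0.3968] final axes [-0.2387 -0.163   0.3969] 11.8
ik [-0.61 -0.08  0.85  2.25  1.42  0.91 -0.42] 0.0 0.0 margin 0.17
grasp now [0.4756 0.0767 0.2418] rot [-0.1273 -0.0024 -0.0687] 1.2 | trans: current axes [-0.2388 -0.1609  0.3966] final axes [-0.2246 -0.2259  0.3725] 11.8
ik [-0.62 -0.22  0.88  2.32  1.57  0.84 -0.36] 0.0 0.0 margin 0.1
```

```bash
echo '[{"jaw":0.03, "dx":-0.0171, "dy":-0.0117, "dz":0.0283, "wz":0.004}, {"jaw":0.03, "dx":-0.0171, "dy":-0.0117, "dz":0.0283}, {"jaw":0.03, "dx":-0.0171, "dy":-0.0117, "dz":0.0283}, {"jaw":0.03, "dx":-0.0171, "dy":-0.0117, "dz":0.0283}, {"jaw":0.03, "dx":-0.0171, "dy":-0.0117, "dz":0.0283}]' | python3 inch.py
echo '[{"jaw":0.03, "dx":-0.0171, "dy":-0.0117, "dz":0.0283}, {"jaw":0.03, "dx":-0.0171, "dy":-0.0117, "dz":0.0283}, {"jaw":0.03, "dx":-0.0171, "dy":-0.0117, "dz":0.0283}, {"jaw":0.03, "dx":-0.0171, "dy":-0.0117, "dz":0.0283}, {"jaw":0.03, "dx":-0.0171, "dy":-0.0117, "dz":0.0283}]' | python3 inch.py
echo '[{"jaw":0.03, "dx":-0.0171, "dy":-0.0117, "dz":0.0283}, {"jaw":0.03, "dx":-0.0171, "dy":-0.0117, "dz":0.0283}, {"jaw":0.03, "dx":-0.0171, "dy":-0.0117, "dz":0.0283}, {"jaw":0.03, "dx":-0.0171, "dy":-0.0117, "dz":0.0283}, {"jaw":0.03}]' | python3 inch.py
echo '[{"jaw":0.03}, {"jaw":0.03}]' | python3 inch.py
python3 to.py .449 -.4135 .17 1.855 -60
python3 - <<'E'
from h import *
for n in('scene','side'): cv2.imwrite(f'pics/{n}5.png',env.capture(n)[:,:,::-1])
s=env.get_state(); M=R.from_rotvec(s['ee_rot']).as_matrix(); G=s['eef_pos']-.0187*M[:,2]
for n in('scene','side'): print(n,'base',proj(n,G-[0,0,.085]),'cap',proj(n,G+[0,0,.065]),'plate',proj(n,[.449,-.4135,.067]))
f=lambda n,x,y:cv2.resize(cv2.imread(f'pics/{n}5.png')[y:y+100,x:x+66],(396,600),interpolation=cv2.INTER_CUBIC)
cv2.imwrite('pics/m7.png',np.hstack([f('scene',135,165),f('side',325,350)]))
E
```

```text
time_s: 15.47
eef_pos: [0.4698, -0.117, 0.2366]
ee_rot: [1.327, 1.753, -0.753]
contact_force: [0.0, -0.4, -0.3]
grip_width: 0.0328
finger_force: 45.0
time_s: 15.88
eef_pos: [0.4586, -0.2923, 0.2392]
ee_rot: [1.327, 1.751, -0.752]
contact_force: [1.5, -0.3, -0.5]
grip_width: 0.0331
finger_force: 45.0
time_s: 16.3
eef_pos: [0.4468, -0.4369, 0.2423]
ee_rot: [1.334, 1.744, -0.757]
contact_force: [-0.8, -1.4, 0.1]
grip_width: 0.0329
finger_force: 45.0
time_s: 16.47
eef_pos: [0.4507, -0.43, 0.2414]
ee_rot: [1.324, 1.75, -0.754]
contact_force: [-0.2, -0.7, 0.0]
grip_width: 0.0325
finger_force: 45.0
grasp now [ 0.4462 -0.4144  0.2508] rot [-0.0017 -0.0045 -0.0079] 0.1 | trans: current axes [0.0698 0.0025 0.0406] final axes [0.07   0.003  0.0403] 1.9
ik [-0.58  0.18  0.87  2.31  1.51  0.71 -0.71] 0.0 0.0 margin 0.11
scene base [168.24970496 206.12451593] cap [156.48242251 159.66522968] plate [174.61102465 233.35077404]
side base [360.37497128 369.13293707] cap [364.65699667 325.62933608] plate [358.89076697 392.7212373 ]
```

View pics/m7.png

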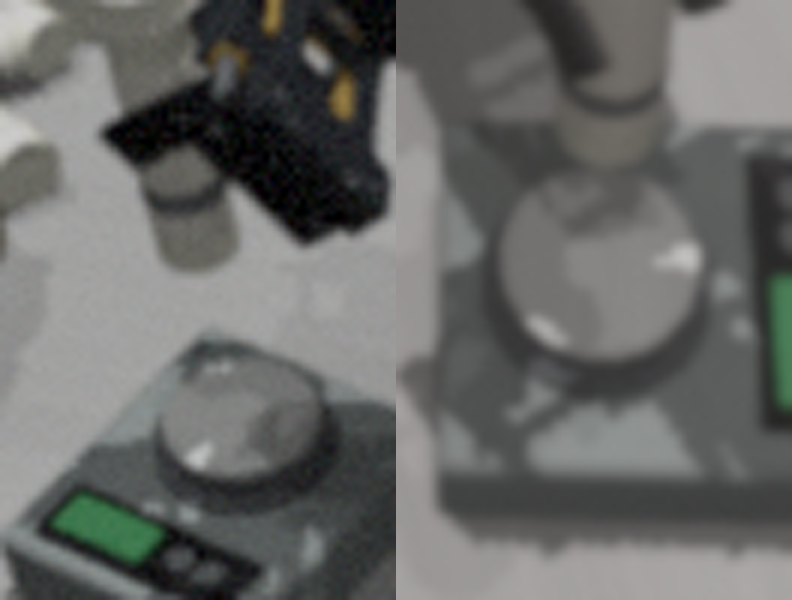

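The scene shows the tube upright over the coder with its base at about (168,207) (predicted 168,206). The plate centre is still at (174.6,233), so the tube is aligned to within a few mm and I'll lower it.

```bash
echo '[{"jaw":0.03, "dx":0.0233, "dy":0.0008, "dz":0.0135, "wy":-0.004, "wz":-0.007}, {"jaw":0.03, "dx":0.0233, "dy":0.0008, "dz":0.0135}, {"jaw":0.03, "dx":0.0233, "dy":0.0008, "dz":0.0135}, {"jaw":0.03}, {"jaw":0.03}]' | python3 inch.py
python3 to.py .449 -.4135 .155 1.855 -60
echo '[{"jaw":0.03, "dx":0.0043, "dz":0.0025}, {"jaw":0.03, "dx":0.0043, "dz":0.0025}, {"jaw":0.03}, {"jaw":0.03}]' | python3 inch.py
echo '[{"jaw":0.03, "dx":0.0026, "dz":0.0015}, {"jaw":0.03, "dx":0.0026, "dz":0.0015}, {"jaw":0.03}, {"jaw":0.03}]' | python3 inch.py; python3 to.py .449 -.4135 .152 1.855 -60
```

```text
time_s: 16.98
eef_pos: [0.4538, -0.4282, 0.1604]
ee_rot: [1.308, 1.756, -0.767]
contact_force: [0.2, -0.9, -0.6]
grip_width: 0.0329
finger_force: 45.0
grasp now [ 0.4493 -0.4127  0.1697] rot [-0.0026  0.0028  0.0079] 0.1 | trans: current axes [ 0.0124 -0.0004  0.0079] final axes [ 0.0124 -0.0005  0.008 ] 0.4
ik [-0.57  0.24  0.88  2.31  1.53  0.67 -0.78] 0.0 0.0 margin 0.11
time_s: 17.32
eef_pos: [0.4544, -0.4285, 0.1511]
ee_rot: [1.312, 1.753, -0.76]
contact_force: [-0.2, -0.5, -1.7]
grip_width: 0.0329
finger_force: 45.0
time_s: 17.65
eef_pos: [0.4539, -0.4286, 0.1444]
ee_rot: [1.311, 1.754, -0.763]
contact_force: [-0.1, -0.5, -2.5]
grip_width: 0.0327
finger_force: 45.0
grasp now [ 0.4494 -0.4131  0.1538] rot [-0.0013  0.0018  0.0034] 0.0 | trans: current axes [ 0.0014 -0.0005  0.0011] final axes [ 0.0014 -0.0005  0.0011] 0.0
ik [-0.57  0.25  0.88  2.31  1.54  0.67 -0.79] 0.0 0.0 margin 0.11
```

```bash
echo '[{"jaw":0.03, "dx":0.0026, "dz":0.0015}, {"jaw":0.03}]' | python3 inch.py; echo '[{"jaw":0.03, "dx":0.0026, "dz":0.0015}, {"jaw":0.03}]' | python3 inch.py;echo '[{"jaw":0.03, "dx":0.0026, "dz":0.0015}, {"jaw":0.03}]' | python3 inch.py; echo '[{"jaw":0.03, "dx":0.0017, "dz":0.001}, {"jaw":0.03}]' | python3 inch.py; python3 to.py .449 -.4135 .142 1.855 -60
```

```text
time_s: 17.82
eef_pos: [0.4542, -0.4289, 0.1417]
ee_rot: [1.311, 1.753, -0.763]
contact_force: [0.4, 0.2, 3.4]
grip_width: 0.0328
finger_force: 45.0
time_s: 17.98
eef_pos: [0.4542, -0.4289, 0.1387]
ee_rot: [1.311, 1.753, -0.763]
contact_force: [0.5, -0.8, 5.9]
grip_width: 0.0328
finger_force: 45.0
time_s: 18.15
eef_pos: [0.4543, -0.429, 0.1359]
ee_rot: [1.311, 1.753, -0.763]
contact_force: [0.3, -0.2, 6.2]
grip_width: 0.0329
finger_force: 45.0
time_s: 18.32
eef_pos: [0.4544, -0.4291, 0.1342]
ee_rot: [1.311, 1.752, -0.763]
contact_force: [-0.9, 0.3, 7.5]
grip_width: 0.033
finger_force: 45.0
grasp now [ 0.4498 -0.4135  0.1435] rot [-0.0013  0.0035  0.0029] 0.0 | trans: current axes [ 0.0015 -0.0008  0.0005] final axes [ 0.0015 -0.0008  0.0005] 0.0
ik [-0.56  0.29  0.87  2.32  1.56  0.65 -0.83] 0.0 0.0 margin 0.1
```

```bash
echo '[{"jaw":0.03, "dx":0.0017, "dz":0.001}, {"jaw":0.03}]' | python3 inch.py; echo '[{"jaw":0.03, "dx":0.0017, "dz":0.001}, {"jaw":0.03}]' | python3 inch.py;echo '[{"jaw":0.03, "dx":0.0009, "dz":0.0005}, {"jaw":0.03}]' | python3 inch.py
```

```text
time_s: 18.48
eef_pos: [0.4544, -0.4294, 0.1326]
ee_rot: [1.311, 1.751, -0.764]
contact_force: [-1.0, 1.9, 9.9]
grip_width: 0.0331
finger_force: 45.0
time_s: 18.65
eef_pos: [0.455, -0.4305, 0.1325]
ee_rot: [1.31, 1.748, -0.766]
contact_force: [-3.8, 4.1, 22.3]
grip_width: 0.0326
finger_force: 45.0
time_s: 18.82
eef_pos: [0.4552, -0.431, 0.1324]
ee_rot: [1.309, 1.746, -0.767]
contact_force: [-5.2, 5.7, 30.2]
grip_width: 0.0328
finger_force: 45.0
```

```bash
echo '[{"jaw":0.03}, {"jaw":0.03}, {"jaw":0.03}, {"jaw":0.03}, {"jaw":0.03}]' | python3 inch.py; echo '[{"jaw":0.03}, {"jaw":0.03}, {"jaw":0.03}, {"jaw":0.03}, {"jaw":0.03}]' | python3 inch.py;echo '[{"jaw":0.03}, {"jaw":0.03}, {"jaw":0.03}, {"jaw":0.03}]' | python3 inch.py; python3 to.py .449 -.4135 .25 1.855 -60
```

```text
time_s: 19.23
eef_pos: [0.4552, -0.431, 0.1324]
ee_rot: [1.31, 1.746, -0.767]
contact_force: [-5.5, 5.0, 28.7]
grip_width: 0.0334
finger_force: 45.0
time_s: 19.65
eef_pos: [0.4551, -0.431, 0.1324]
ee_rot: [1.31, 1.746, -0.767]
contact_force: [-5.0, 5.1, 29.0]
grip_width: 0.033
finger_force: 45.0
time_s: 19.98
eef_pos: [0.4552, -0.431, 0.1324]
ee_rot: [1.31, 1.746, -0.767]
contact_force: [-5.9, 5.9, 28.7]
grip_width: 0.0332
finger_force: 45.0
grasp now [ 0.4506 -0.4153  0.1416] rot [-0.0027  0.0095  0.0009] 0.1 | trans: current axes [-0.0931 -0.0012 -0.0553] final axes [-0.0926 -0.001  -0.0561] 2.6
ik [-0.63 -0.08  0.86  2.25  1.43  0.91 -0.42] 0.0 0.0 margin 0.17
```

```bash
echo '[{"jaw":0.03, "dx":-0.008, "dz":-0.0046}, {"jaw":0.03, "dx":-0.02, "dz":-0.0115}, {"jaw":0.03, "dx":-0.022, "dz":-0.0127}, {"jaw":0.03, "dx":-0.022, "dz":-0.0127}, {"jaw":0.03, "dx":-0.022, "dz":-0.0127}]' | python3 inch.py; echo '[{"jaw":0.03}, {"jaw":0.03}]' | python3 inch.py; python3 to.py .625 -.159 .24 1.855 -60
```

```text
time_s: 20.4
eef_pos: [0.4536, -0.4283, 0.2373]
ee_rot: [1.312, 1.756, -0.763]
contact_force: [1.5, 0.2, -0.3]
grip_width: 0.0329
finger_force: 45.0
time_s: 20.57
eef_pos: [0.4548, -0.4281, 0.2373]
ee_rot: [1.313, 1.753, -0.757]
contact_force: [0.2, 0.8, -1.8]
grip_width: 0.0327
finger_force: 45.0
grasp now [ 0.4503 -0.4125  0.2466] rot [ 0.0014  0.0003 -0.0001] 0.0 | trans: current axes [ 0.1029  0.239  -0.1647] final axes [ 0.1029  0.2388 -0.165 ] 7.4
ik [-0.84  0.39  0.65  1.86  0.93  1.12 -0.45] 0.0 0.0 margin 0.56
```

```bash
echo '[{"jaw":0.03, "dx":0.0103, "dy":0.0239, "dz":-0.0165}, {"jaw":0.03, "dx":0.0103, "dy":0.0239, "dz":-0.0165}, {"jaw":0.03, "dx":0.0103, "dy":0.0239, "dz":-0.0165}, {"jaw":0.03, "dx":0.0103, "dy":0.0239, "dz":-0.0165}, {"jaw":0.03, "dx":0.0103, "dy":0.0239, "dz":-0.0165}]' | python3 inch.py; echo '[{"jaw":0.03, "dx":0.0103, "dy":0.0239, "dz":-0.0165}, {"jaw":0.03, "dx":0.0103, "dy":0.0239, "dz":-0.0165}, {"jaw":0.03, "dx":0.0103, "dy":0.0239, "dz":-0.0165}, {"jaw":0.03, "dx":0.0103, "dy":0.0239, "dz":-0.0165}, {"jaw":0.03, "dx":0.0103, "dy":0.0239, "dz":-0.0165}]' | python3 inch.py;  echo '[{"jaw":0.03}, {"jaw":0.03}, {"jaw":0.03}]' | python3 inch.py; python3 to.py .625 -.159 .10 1.855 -60
```

```text
time_s: 20.98
eef_pos: [0.5418, -0.3001, 0.2312]
ee_rot: [1.31, 1.755, -0.765]
contact_force: [0.6, -1.2, -0.6]
grip_width: 0.033
finger_force: 45.0
time_s: 21.4
eef_pos: [0.6293, -0.1734, 0.2268]
ee_rot: [1.31, 1.755, -0.766]
contact_force: [0.7, -1.0, -2.0]
grip_width: 0.033
finger_force: 45.0
time_s: 21.65
eef_pos: [0.6282, -0.1756, 0.2278]
ee_rot: [1.31, 1.754, -0.766]
contact_force: [-0.4, -0.4, -1.2]
grip_width: 0.0329
finger_force: 45.0
grasp now [ 0.6237 -0.16    0.2371] rot [-0.0033  0.0031  0.0051] 0.1 | trans: current axes [0.1193 0.0024 0.0676] final axes [0.1191 0.0016 0.068 ] 3.3
ik [-0.8   0.65  0.61  1.91  0.92  0.93 -0.67] 0.0 0.0 margin 0.51
```

```bash
echo '[{"jaw":0.03, "dx":0.0238, "dy":0.0004, "dz":0.0136, "wy":0.003, "wz":0.005}, {"jaw":0.03, "dx":0.0238, "dy":0.0004, "dz":0.0136}, {"jaw":0.03, "dx":0.0238, "dy":0.0004, "dz":0.0136}, {"jaw":0.03, "dx":0.0238, "dy":0.0004, "dz":0.0136}, {"jaw":0.03, "dx":0.0198, "dy":0.0004, "dz":0.0114}]' | python3 inch.py; echo '[{"jaw":0.03}, {"jaw":0.03}]' | python3 inch.py;echo '[{"jaw":0.03, "dx":0.0035, "dz":0.002}, {"jaw":0.03, "dx":0.0017, "dz":0.001}, {"jaw":0.03}]' | python3 inch.py; python3 to.py .625 -.159 .09 1.855 -60
```

```text
time_s: 22.07
eef_pos: [0.6291, -0.1753, 0.0945]
ee_rot: [1.319, 1.752, -0.76]
contact_force: [-0.4, -0.6, -0.5]
grip_width: 0.0329
finger_force: 45.0
time_s: 22.23
eef_pos: [0.6296, -0.1752, 0.0965]
ee_rot: [1.317, 1.752, -0.763]
contact_force: [-0.6, -0.1, -1.3]
grip_width: 0.0328
finger_force: 45.0
time_s: 22.48
eef_pos: [0.631, -0.1737, 0.0915]
ee_rot: [1.318, 1.751, -0.757]
contact_force: [0.1, 0.1, -1.8]
grip_width: 0.0328
finger_force: 45.0
grasp now [ 0.6265 -0.1582  0.1009] rot [-0.0006 -0.0016 -0.0034] 0.0 | trans: current axes [ 0.0092 -0.0017  0.0058] final axes [ 0.0092 -0.0017  0.0057] 0.3
ik [-0.79  0.67  0.61  1.91  0.92  0.92 -0.69] 0.0 0.0 margin 0.51
```

```bash
echo '[{"jaw":0.03, "dx":0.0035, "dy":-0.001, "dz":0.002}, {"jaw":0.03, "dx":0.0035, "dz":0.002}, {"jaw":0.03}, {"jaw":0.03}]' | python3 inch.py;echo '[{"jaw":0.03, "dx":0.0013, "dz":0.0008}, {"jaw":0.03}]' | python3 inch.py;echo '[{"jaw":0.03, "dx":0.0009, "dz":0.0005}, {"jaw":0.03}]' | python3 inch.py;python3 to.py .625 -.159 .09 1.855 -60
```

```text
time_s: 22.82
eef_pos: [0.6297, -0.1738, 0.0825]
ee_rot: [1.317, 1.752, -0.758]
contact_force: [-0.1, 0.3, -0.6]
grip_width: 0.0328
finger_force: 45.0
time_s: 22.98
eef_pos: [0.6298, -0.1739, 0.081]
ee_rot: [1.317, 1.752, -0.758]
contact_force: [-0.1, 0.5, -1.2]
grip_width: 0.0331
finger_force: 45.0
time_s: 23.15
eef_pos: [0.6298, -0.1739, 0.08]
ee_rot: [1.317, 1.752, -0.758]
contact_force: [-0.5, -0.6, -1.5]
grip_width: 0.0329
finger_force: 45.0
grasp now [ 0.6253 -0.1584  0.0894] rot [-0.0012 -0.0012 -0.0018] 0.0 | trans: current axes [-0.0008 -0.0004  0.0002] final axes [-0.0008 -0.0004  0.0002] 0.0
ik [-0.79  0.67  0.61  1.91  0.92  0.92 -0.69] 0.0 0.0 margin 0.51
```

```bash
echo '[{"jaw":0.03, "dx":0.0009, "dz":0.0005}, {"jaw":0.03}]' | python3 inch.py;echo '[{"jaw":0.03, "dx":0.0009, "dz":0.0005}, {"jaw":0.03}]' | python3 inch.py
```

```text
time_s: 23.32
eef_pos: [0.6301, -0.1741, 0.0796]
ee_rot: [1.317, 1.751, -0.758]
contact_force: [-0.2, 1.0, 3.0]
grip_width: 0.0326
finger_force: 45.0
time_s: 23.48
eef_pos: [0.6303, -0.1745, 0.0796]
ee_rot: [1.317, 1.75, -0.759]
contact_force: [-2.8, 3.0, 10.7]
grip_width: 0.0328
finger_force: 45.0
```

```bash
echo '[{"jaw":0.03, "dx":-0.0009, "dz":-0.0005}, {"jaw":0.036}, {"jaw":0.042}, {"jaw":0.055}, {"jaw":0.07}]' | python3 inch.py 15; echo '[{"jaw":0.087}, {"jaw":0.087}, {"jaw":0.087}, {"jaw":0.087}, {"jaw":0.087}]' | python3 inch.py; echo '[{"jaw":0.087, "dz":-0.015}, {"jaw":0.087, "dz":-0.025}, {"jaw":0.087, "dz":-0.03}, {"jaw":0.087, "dz":-0.03}, {"jaw":0.087, "dz":-0.03}]' | python3 inch.py; echo '[{"jaw":0.087, "dx":-0.03, "dz":-0.02}, {"jaw":0.087, "dx":-0.03, "dz":-0.02}, {"jaw":0.087, "dx":-0.03, "dz":-0.02}, {"jaw":0.087}, {"jaw":0.087}]' | python3 inch.py
python3 - <<'E'
from h import *
for n in('scene','side'): cv2.imwrite(f'pics/{n}6.png',env.capture(n)[:,:,::-1])
for P in([.625,-.159,.155],[.625,-.159,.005]): print(proj('scene',P),proj('side',P))
for n,r in(('scene',(220,245,285,350)),('side',(360,215,440,310))):  # bright cap-top blob vs prediction
    x0,y0,x1,y1=r; a=cv2.imread(f'pics/{n}6.png').astype(int); b=cv2.imread(f'pics/{n}0.png').astype(int)
    m=(np.abs(a-b).max(2)>35).astype(np.uint8)[y0:y1,x0:x1]; k,l,st,ce=cv2.connectedComponentsWithStats(m)
    for i in range(1,k):
        if st[i][4]>40: print(n,st[i]+[x0,y0,0,0,0],ce[i]+[x0,y0])
a=cv2.imread('pics/scene6.png')[225:360,190:300];b=cv2.imread('pics/side6.png')[200:335,340:450]
cv2.imwrite('pics/m8.png',np.hstack([cv2.resize(i,(396,486),interpolation=cv2.INTER_CUBIC) for i in(a,b)]))
E
```

```text
time_s: 23.9
eef_pos: [0.6297, -0.1738, 0.0789]
ee_rot: [1.317, 1.753, -0.758]
contact_force: [-0.1, 1.1, 0.7]
grip_width: 0.048
finger_force: 0.0
time_s: 24.32
eef_pos: [0.6298, -0.1739, 0.0791]
ee_rot: [1.317, 1.752, -0.758]
contact_force: [0.3, -0.1, 0.6]
grip_width: 0.0805
finger_force: 0.0
time_s: 24.73
eef_pos: [0.5978, -0.0649, 0.1449]
ee_rot: [1.317, 1.752, -0.758]
contact_force: [1.3, -0.1, -0.6]
grip_width: 0.0869
finger_force: 0.0
time_s: 25.15
eef_pos: [0.597, -0.059, 0.2535]
ee_rot: [1.319, 1.752, -0.753]
contact_force: [0.1, -0.2, -0.3]
grip_width: 0.087
finger_force: 0.0
[244.80932553 280.77445804] [400.77479586 256.52248112]
[249.65901791 318.47878127] [394.41084671 295.27139266]
scene [237 275  19  24 307] [245.64495114 286.05211726]
scene [226 297  31  33 533] [244.51219512 314.71106942]
scene [266 301  19  49 193] [278.78238342 331.77720207]
side [360 232  55  45 941] [375.45270988 253.19128587]
side [393 252  15  11 125] [399.84  257.064]
side [387 277  28  29 451] [397.93569845 291.96895787]
```

The view budget is used up, so I checked the last pictures by numbers. The cap top is at side (399.8,257.1) against a predicted (400.8,256.5), and the scene blob starts at (237..256, 275), so the tube stands upright in the carton. One last check of the bystanders and the plate, then I hand in.

Run:
```python
from h import *
for n,rs in(('scene',dict(coded=(343,295,368,312),jar=(425,325,458,365),plate=(155,220,195,252))),('side',dict(coded=(355,180,377,197),jar=(328,158,350,186),plate=(335,370,382,415)))):
    for k,(x0,y0,x1,y1) in rs.items():
        o=[]
        for t in(0,6):
            g=cv2.GaussianBlur(cv2.imread(f'pics/{n}{t}.png',0),(3,3),0)[y0:y1,x0:x1]; m=(g>np.percentile(g,50)).astype(np.uint8); c,l,st,ce=cv2.connectedComponentsWithStats(m); i=1+st[1:,4].argmax(); o.append((ce[i].round(1).tolist(),int(st[i][4])))
        print(n,k,o)
s=env.get_state(); print(s['time_s'],s['contact_force'],s['grip_width'])
```

```text
scene coded [([11.2, 5.8], 211), ([12.7, 8.2], 210)]
scene jar [([17.8, 9.6], 633), ([18.9, 10.7], 496)]
scene plate [([22.2, 10.9], 549), ([22.1, 10.9], 548)]
side coded [([10.4, 6.4], 163), ([11.5, 5.2], 178)]
side jar [([9.9, 7.2], 308), ([12.6, 9.6], 293)]
side plate [([23.6, 21.9], 913), ([23.6, 21.9], 911)]
25.25 [-0.0318268  -0.06555062 -0.21737007] 0.08687287012308409
```

```bash
python3 -c "
from workcell import env
print(env.job_done())"
```

```text
the job is handed in; nothing more can be done
None
```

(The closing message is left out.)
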